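Set up the bracelet stand of a brassware stall

ROBOT

A 6-joint arm with a two-finger parallel gripper is mounted at the origin on the work surface. World frame = base frame: x ahead of the robot, y to its left, z up, the work surface at z = 0. Lengths are in m, angles in rad, forces in N, time in s.
With the tool pointing down it reaches from about 0.375 to 0.975 m from the base axis. Payload 3.8 kg.
Tool frame: the origin (TCP) lies at the very end of the fingers, on their centre line; the grasp point (between the pads) lies 19 mm behind it; z points along the fingers, y is the direction in which the jaws open and shut (so a half turn about z gives the same grasp; the last joint's range is limited). The gripper opens to 85 mm and grips with 20 to 120 N. Pads are 22 mm wide; open, the fingers measure 114 mm over their backs; the gripper's body (76 mm by 85 mm) begins 54 mm behind the grasp point. The pads swing forward as they close: fully open they stand 13 mm farther back than shut.
Start: joints at [1.279, 0.264, 1.604, -0, 1.274, -0.037], TCP at [0.17, 0.653, 0.231] pointing down, gripper open.
Joint ranges: [-2.63, 2.63], [-0.94, 2.18], [0.31, 2.57], [-1.31, 4.45], [0, 2.66], [-2.55, 2.55]. Speed limits (rad/s): [2.57, 2.57, 3.14, 3.14, 3.14, 3.14].

INTERFACE

Orientations are given as a rotation vector (axis times angle).
In Python, from workcell import status, read_camera, camera_info, order gives the robot as it stands.
- The arm moves only by the tool move_arm, never from a script. Its argument "deltas" is a list of rows, each a list of 3 entries, a list of its own where there are three numbers: the turn, a rotation vector about the world's x, y, z as a fraction of full scale, then the shift along the world's x, y, z as a fraction of full scale, then the closure, from -1 (fully open) to 1 (shut), so that 0 is half open. A call has 1 to 20 rows; each row is the pose to reach, as a shift and turn from the pose commanded when the call began; what a row does not reach only later rows make up. Full scale, the value 1, is 0.1 m for a shift and pi/2 rad for a turn. A row lasts 1/8 s, in which the tool goes at most 62.5 mm and 10.7 degrees, less where a joint would pass 70% of its speed; a pose out of reach is approached as far as the arm can. A call with a number of a shift or a turn outside -1 to 1 is refused whole. A call with a gripper value outside its range is refused whole. The fingers move at their own pace and stop on an object; "grip_force" is the grip in N (left out, the last holds). Time passes only in rows, so rows that repeat a pose let the fingers close. It gives the time, the measured TCP pose, the force and the opening at its end, in the units of the state.
- status.read_state(): the state, without advancing time (a new reading comes with each control period).
- read_camera(name): name is "scene" or "top"; returns (picture, depth): 480x640x3 uint8, red, green, blue; 480x640 float32, m along the optical axis (not along the pixel's ray), 0 where there is no reading.
- camera_info(name): a dict with "K" (3x3 intrinsics, pixels), "R" (3x3) and "t" (3): a world point X has camera coordinates R X + t. Camera axes: x right, y down, z forward; pixel columns grow to the right and rows downward; lengths in m; the calibration is good to about 2 mm. A picture is of the moment at which its call begins. camera_info takes no time and is no camera call.
- order.finish_job(): hands the job in, once; it reports no verdict.
The state is a dict: "time": time; "q": joint angles; "joint_vel": joint speeds; "joint_torque": joint torques, N m; "tool_pos": TCP position; "tcp_rot": TCP orientation; "wrist_force": force on the tool from outside, world axes, zero at the start; "torque": the same for the moment, N m; "width": opening from 0.0 (shut) to 1.0 (fully open).
Only numpy, scipy, OpenCV 4.12 (cv2) and the standard library are available. Lean on these libraries where they do the work, as an engineer would, in place of code of your own. Each camera call takes 0.05 s, during which the arm holds its last target. There are 200 camera calls.

TASK

Set up the bracelet stand for opening time: unlock the brass wing cap from the bare spindle (a quarter-turn anticlockwise), lift it off and stand it on the counter, then seat the dark bar and on top of it the light bar, each turned to suit the spindle's flat and slid fully down, so that they cross. Lock both with the wing cap: slip it back over the cross pin, press it down against the spring and give it a quarter-turn clockwise to its stop. Then drape every cuff bracelet that is there over the bars, at rest astride a bar with its crown on top, one to an arm, and do not disturb the tin, the mortar or the tea glass.

Things in the scene. Friction and masses are not known exactly. Their poses are not given: they have to be found in the camera images.
- stand: bracelet stand, screwed to the counter: dark wooden foot 150 x 110 x 22 mm (long side along its x, a brass strip let in near its +x edge), round post 30 mm thick with a brass shoulder on top, and from there up a brass spindle of D section. Origin: centre of the foot's underside, on the spindle's axis; z up
- shoulder (a point): point on the spindle's axis at the post's shoulder, 115 mm above the counter, axes as the stand's. The spindle from here up: D section, 24 mm round with one flat 7 mm from the axis that faces the stand's +x (the brass strip), ending 46 mm up; then a 10 mm round neck with the cross pin. Spindle top: 59 mm up
- cross_pin (a point): centre of the steel cross pin through the spindle's neck, 56.5 mm above the shoulder, axes as the stand's: the pin lies along y, 22 mm long, 5 mm wide (x), 5 mm tall, its underside 54 mm above the shoulder
- washer (a joint): spring washer round the spindle, 37 mm across, on which the dark bar's hub stands: 0 = up, its top 3 mm above the shoulder; 0.003 = flat, top level with the shoulder. Starts to yield at 8 N and is flat at 12.5 N; bars and cap together weigh about 5 N of that
- dark_bar_hub (a point): dark wooden bar, goes on first: 274 mm long (its x), 14 mm round arms, a 22 mm brass ball at each end; square hub 40 x 40 x 24 mm tall with an upright D bore right through, 26.4 mm round, its flat 8.2 mm from the axis at the bar's +x side (brass stud on the hub's top on that side). 0.2 kg. Point: hub centre on the bore axis, 12 mm above its underside, level with the arms' axis; z up
- light_bar_hub (a point): light wooden bar, goes on second, its hub on the dark bar's hub: same sizes and weight as the dark bar, 274 mm along its x, but the flat of its D bore (and the brass stud) is at its +y side, so that seated it crosses the dark bar at right angles. Point: hub centre on the bore axis, 12 mm above the hub's underside, level with the arms' axis; z up
- wing_cap_grip (a point): brass wing cap, 0.11 kg: round skirt 42 mm across, 17 mm tall, on it an upright wing 36 mm long (its x), 14 mm thick (its y), 26 mm tall, to pinch across its thickness. Point: the wing's centre on the cap's axis, 30 mm above the cap's underside; z up. Locked, its x lies along the stand's x. At the start it sits locked but slack on the bare spindle, its underside 46 mm above the shoulder
- wing_cap_slot (a point): centre of the cap's underside, axes as the cap's. A 5 mm plate here has a slot for the cross pin, 25 mm along x, 8 mm wide; either way round fits. With x along the pin it lifts off or goes on; over the bars it stands 51 mm above the shoulder; pressed to 48 it turns clockwise (from above), 90 degrees to stops, and springs up to 49. From slot-over-pin, anticlockwise is blocked
- cuff_brass_mid (a point): open cuff bracelet, brass, blue inlay, may be absent: rigid C-shaped arch standing on its 2 ends, 58 mm wide (its y), 24 deep (its x, the line through the loop), 54 tall; band 5 thick, upright sides from 15 to 40 mm up; gap between the ends below 27 wide; 0.08 kg. Point: its centre, 27 mm above its underside, 22 below the inside of its crown; z up, standing or hung
- cuff_copper_mid (a point): open cuff bracelet, copper, green inlay, may be absent: rigid C-shaped arch standing on its 2 ends, 58 mm wide (its y), 24 deep (its x, the line through the loop), 54 tall; band 5 thick, upright sides from 15 to 40 mm up; gap between the ends below 27 wide; 0.08 kg. Point: its centre, 27 mm above its underside, 22 below the inside of its crown; z up, standing or hung
- cuff_silver_mid (a point): open cuff bracelet, silver-coloured, red inlay, may be absent: rigid C-shaped arch standing on its 2 ends, 58 mm wide (its y), 24 deep (its x, the line through the loop), 54 tall; band 5 thick, upright sides from 15 to 40 mm up; gap between the ends below 27 wide; 0.08 kg. Point: its centre, 27 mm above its underside, 22 below the inside of its crown; z up, standing or hung
- cuff_black_mid (a point): open cuff bracelet, blackened steel, yellow inlay, may be absent: rigid C-shaped arch standing on its 2 ends, 58 mm wide (its y), 24 deep (its x, the line through the loop), 54 tall; band 5 thick, upright sides from 15 to 40 mm up; gap between the ends below 27 wide; 0.08 kg. Point: its centre, 27 mm above its underside, 22 below the inside of its crown; z up, standing or hung
- tin: bystander: red tin, 74 mm across, 110 mm tall; origin at the centre of its underside
- mortar: bystander: brass mortar, 76 mm across, 66 mm tall (pestle to 101 mm); origin at the centre of its underside
- tea_glass: bystander: green tea glass, 60 mm across, 85 mm tall; origin at the centre of its underside
Things that resemble listed ones, but are neither listed nor needed, are in the scene too. Leave any purple look-alike of the part that bears cuff_black_mid alone. What is shaped like the part that bears wing_cap_grip but green or red is not meant.

How it is judged:
By the outcome, as a careful person would: the job done as asked, in the order asked, and still so for the second after the job is handed in, with the robot touching nothing.
Of cuff_brass, cuff_copper, cuff_silver, cuff_black only 2 to 4 are there at a start; the rules pass over those that are not, and their reading is None.
At some moment in a run one of dark_bar, light_bar, wing_cap may be knocked a few centimetres aside while the robot is not near it.
It also fails if it takes over 210 s, if anything falls off the work surface, if the arm or the gripper's body presses on something with over 40 N, if the wrist force passes 120 N, or if a joint passes its speed limit or range.

## Working session

There is one attempt and no reset: what is moved stays moved. The work goes in short steps, Python scripts to look and compute and a tool call to move; the robot and the scene stay as the last step left them, time stands still between calls to the robot, and variables do not carry over. Pictures are saved under pics/ and viewed, about 12 in all and at most 16, crops included, and the job is handed in when it is done.

Besides the shell and the picture viewer there is one more tool, called in YAML: its name, and indented under it one key for each argument. move_arm: Moves the arm, as the interface text tells. Its arguments: {"type":"object","properties":{"deltas":{"type":"array","items":{"type":"array"}},"grip_force":{"type":"number"}},"required":["deltas"]}

```bash
mkdir -p pics; ls; cat > h.py <<'E'
import numpy as np, cv2
from workcell import status, read_camera, camera_info, order
def snap(n):
    im,d=read_camera(n); i=camera_info(n); return im,d,np.array(i["K"]),np.array(i["R"]),np.array(i["t"])
def cloud(d,K,R,t):
    v,u=np.mgrid[0:480,0:640]; z=d
    P=np.stack([(u-K[0,2])/K[0,0]*z,(v-K[1,2])/K[1,1]*z,z],-1)
    W=(P-t)@R; W[d==0]=np.nan; return W
def onplane(uv,z,K,R,t):
    c=-R.T@t; r=R.T@np.linalg.inv(K)@np.array([uv[0],uv[1],1.]); return c+r*(z-c[2])/r[2]
def proj(X,K,R,t):
    p=K@(R@np.array(X)+t); return p[:2]/p[2]
def save(n,im,box=None,s=1):
    if box: im=im[box[1]:box[3],box[0]:box[2]]
    cv2.imwrite("pics/"+n,cv2.resize(im,None,fx=s,fy=s,interpolation=cv2.INTER_CUBIC)[:,:,::-1])
def st():
    s=status.read_state(); print({k:np.round(s[k],3).tolist() for k in ("time","q","tool_pos","tcp_rot","wrist_force","width")})
E
python3 - <<'E'
from h import *
st()
for n in("top","scene"):
    im,d,K,R,t=snap(n); save(n+"0.png",im,s=1.25); np.savez(n+"0.npz",im=im,d=d,K=K,R=R,t=t)
    print(n,(-R.T@t).round(3),R[2].round(2),K[0,0])
E
```

```text
pics
{'time': 0.0, 'q': [1.279, 0.265, 1.605, 0.0, 1.274, -0.037], 'tool_pos': [0.17, 0.652, 0.23], 'tcp_rot': [-0.399, -3.116, 0.004], 'wrist_force': [-0.03, -0.947, -0.176], 'width': 0.996}
top [ 0.471 -0.012  1.136] [ 0.12 -0.   -0.99] 456.4986284326857
scene [ 0.932 -0.426  0.957] [-0.36  0.43 -0.83] 433.4148652594996
```

View pics/top0.png

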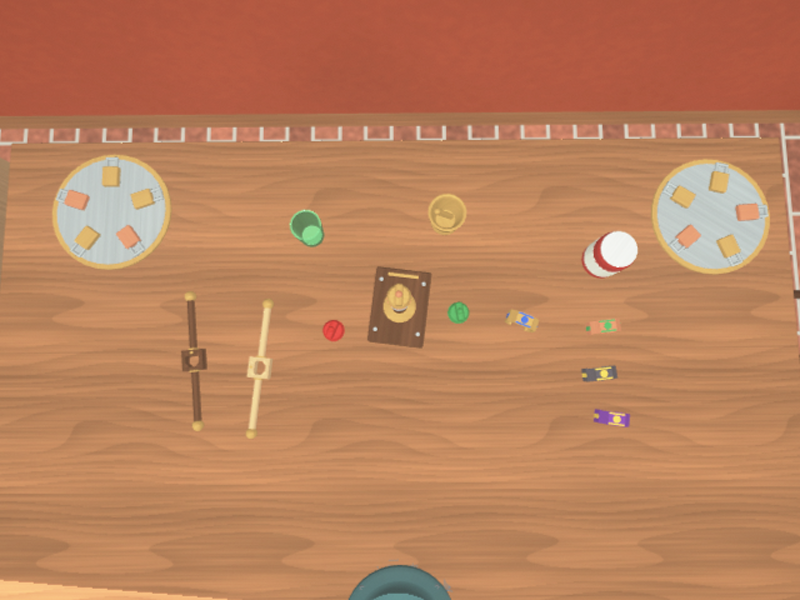

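View pics/scene0.png

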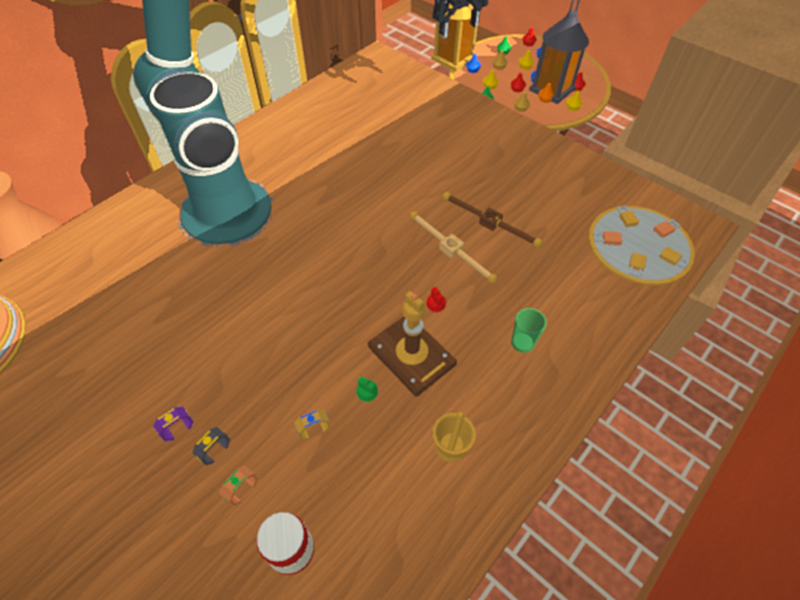

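Candidates (800x600 top picture):
- **Caps:** brass on spindle (399,297) is the one I want. Red (333,330) and green (458,313) are decoys.
- **Cuffs:** brass/blue (522,320), copper/green (603,326) and black/yellow (600,373). Purple (612,418) is the look-alike to leave alone, and I see no silver.
- **Bars:** dark (194,360), light (259,368).

I'll check these in one close crop.

```bash
python3 - <<'E'
from h import *
z=np.load("top0.npz"); im,d,K,R,t=[z[k] for k in("im","d","K","R","t")]
r=lambda b,w,h: cv2.resize(im[b[1]:b[3],b[0]:b[2]],(w,h),interpolation=cv2.INTER_CUBIC)
out=np.zeros((600,800,3),np.uint8)
out[:560,:360]=r((140,225,230,365),360,560); out[:296,370:790]=r((285,208,390,282),420,296); out[300:600,370:790]=r((398,245,520,332+0),420,300)
save("crop1.png",out)
W=cloud(d,K,R,t); H=W[...,2]
print("table",np.nanmedian(H[300:400,100:500]))
def blobs(zlo,box):
    x0,y0,x1,y1=box; m=np.zeros((480,640),np.uint8); m[y0:y1,x0:x1]=(H[y0:y1,x0:x1]>zlo)
    n,l,s,c=cv2.connectedComponentsWithStats(m)
    for i in range(1,n):
        if s[i,4]<15: continue
        P=W[l==i]; xy=P[:,:2]; e,v=np.linalg.eigh(np.cov(xy.T)); a=v[:,1]
        rc=cv2.minAreaRect(xy.astype(np.float32)*1000)
        print(c[i].round(1),s[i,4],"zmax",P[:,2].max().round(3),"mean",xy.mean(0).round(4),"ang",np.degrees(np.arctan2(a[1],a[0])).round(1),"rect",np.round(rc[0],1),np.round(rc[1],1),round(rc[2],1))
blobs(0.007,(130,220,560,365))
print("hubs");blobs(0.019,(130,220,235,365))
print("cuffs");blobs(0.035,(390,235,530,350))
E
```

```text
table -0.00038961378726621134
[319.4 247.6] 2507 zmax 0.213 mean [ 0.5867 -0.0059] ang 164.5 rect [593.1  -5.3] [109.9 144.4] 82.5
[480.5 220.4] 26 zmax 0.045 mean [ 0.6533 -0.4037] ang 81.1 rect [ 653.5 -405.8] [30.   3.9] 82.7
[154.9 288.5] 871 zmax 0.03 mean [0.4934 0.3952] ang -174.5 rect [494.6 396.6] [272.  41.] 6.0
[207.4 294.8] 826 zmax 0.028 mean [0.4771 0.2671] ang 173.9 rect [479.4 267.6] [ 40.6 270.7] 83.1
[366.6 249.9] 223 zmax 0.052 mean [ 0.5823 -0.1212] ang -147.9 rect [ 582.7 -122.9] [40.5 39.1] 80.9
[417.8 255.8] 286 zmax 0.059 mean [ 0.5651 -0.2413] ang 66.2 rect [ 565.2 -243.8] [59.2 25. ] 68.3
[482.4 260.9] 283 zmax 0.059 mean [ 0.5514 -0.3954] ang 95.4 rect [ 552.2 -400.7] [24.  58.8] 5.6
[266.5 263.9] 224 zmax 0.05 mean [0.55   0.1232] ang -178.3 rect [551.  125.1] [40.8 39.9] 45.1
[479.4 298.7] 289 zmax 0.06 mean [ 0.462  -0.3838] ang 96.0 rect [ 462.2 -389.4] [23.9 60.6] 5.7
[489.3 334.3] 303 zmax 0.06 mean [ 0.3789 -0.4029] ang 82.7 rect [ 378.1 -408.9] [59.1 24. ] 81.8
hubs
[150.8 236.5] 20 zmax 0.026 mean [0.6201 0.4089] ang 59.6 rect [618.4 408.1] [15.4 1
[... 184 characters left out ...]
 [47.3 41. ] 7.3
[206.2 294.7] 220 zmax 0.028 mean [0.4767 0.2689] ang 174.5 rect [469.1 268.9] [40.4 73. ] 84.0
[200.6 343.5] 46 zmax 0.025 mean [0.3609 0.2802] ang 175.8 rect [368.1 277.9] [16.1 43.3] 76.2
[156.9 340.1] 32 zmax 0.026 mean [0.3699 0.3845] ang 144.0 rect [369.6 384.1] [12.  16.2] 44.7
cuffs
[418.4 255.4] 252 zmax 0.059 mean [ 0.5655 -0.2421] ang 67.7 rect [ 565.2 -243.8] [59.2 24.9] 68.4
[483.7 260.6] 252 zmax 0.059 mean [ 0.5519 -0.3974] ang 96.0 rect [ 552.3 -401. ] [24.  58.3] 5.8
[480.6 298.7] 259 zmax 0.06 mean [ 0.4619 -0.3857] ang 95.4 rect [ 462.2 -389.7] [23.9 60. ] 5.7
[490.8 334.6] 268 zmax 0.06 mean [ 0.3785 -0.4052] ang 81.7 rect [ 378.1 -409. ] [59.1 24. ] 81.8
```

View pics/crop1.png

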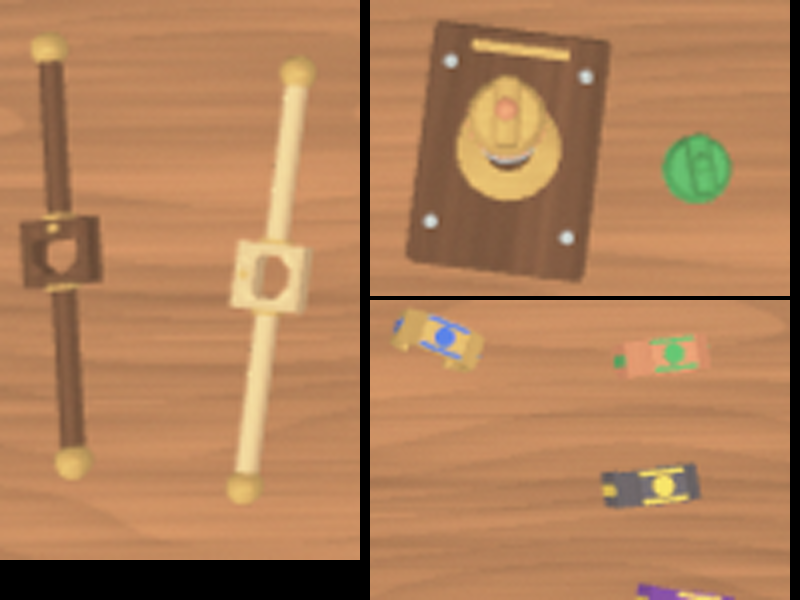

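The crop confirms the choices:
- **Dark bar:** stud at crop (52,228), on the world +x side.
- **Light bar:** stud at (242,272), on the +y side.
- **Stand:** brass strip at (520,50), so stand +x points roughly along world +x with a yaw near -8°. The brass cap is on the spindle.
- **Cuffs:** brass, copper and black are there.

Next I'll work out the stand axis.

```bash
python3 - <<'E'
from h import *
z=np.load("top0.npz"); im,d,K,R,t=[z[k] for k in("im","d","K","R","t")]
f=lambda x,y,h: onplane((285+(x-370+.5)/4-.5,208+(y+.5)/4-.5),h,K,R,t)[:2]
C=[f(*p,.022) for p in[(440,20),(610,42),(582,283),(407,262)]]; print(np.round(C,4).tolist(),np.mean(C,0).round(4))
S=[f(*p,.022) for p in[(451,61),(586,77),(567,238),(430,221)]]; print(np.round(S,4).tolist(),np.mean(S,0).round(4))
for a,b in((1,2),(0,3)):
  for Q in(C,S): e=Q[a]-Q[b]; print("yaw",np.degrees(np.arctan2(e[1],e[0])).round(2))
for Q in(C,S): e=Q[0]-Q[1]; print("yaw",np.degrees(np.arctan2(-e[0],e[1])).round(2))
print("wing",f(508,108,.204).round(4))
W=cloud(d,K,R,t);H=W[...,2]
for lo,hi in((.195,.21),(.172,.183)):
    m=(H>lo)&(H<hi); m[:,:300]=0;m[:,345:]=0; P=W[m]; print(lo,m.sum(),P.mean(0).round(4),cv2.minAreaRect(P[:,:2].astype(np.float32)*1000))
b=[W[(H>.017)&(np.hypot(W[...,0]-x,W[...,1]-y)<.014)] for x,y in((.6034,.256),(.3609,.280),(.620,.409),(.370,.3845))]
for q in b: print("ball",len(q),q.mean(0).round(4))
E
```

```text
[[0.6767, 0.0364], [0.6621, -0.0687], [0.5136, -0.0496], [0.5272, 0.0569]] [ 0.5949 -0.0062]
[[0.6509, 0.0297], [0.6403, -0.0536], [0.5411, -0.0408], [0.5521, 0.0428]] [ 0.5961 -0.0055]
yaw -7.33
yaw -7.36
yaw -7.8
yaw -7.58
yaw -7.92
yaw -7.28
wing [ 0.5968 -0.0063]
0.195 112 [ 0.5958 -0.0059  0.203 ] ((595.7186889648438, -6.0471601486206055), (12.447824478149414, 35.009822845458984), 89.6321029663086)
0.172 169 [ 0.5942 -0.0056  0.1761] ((594.7643432617188, -5.807224273681641), (38.423309326171875, 36.583091735839844), 88.68095397949219)
ball 40 [0.6019 0.2542 0.0199]
ball 55 [0.3581 0.2805 0.0201]
ball 38 [0.6183 0.4088 0.0201]
ball 47 [0.3706 0.3839 0.021 ]
```

move_arm:
  deltas:
    - [[0, 0, -0.092], [0.2, -0.31, 0.02], 0]
    - [[0, 0, -0.183], [0.4, -0.62, 0.04], 0]
    - [[0, 0, -0.275], [0.61, -0.94, 0.06], 0]
  grip_force: 40

```text
time: 0.48
tool_pos: [0.2314, 0.558, 0.2366]
tcp_rot: [-1.064, -2.956, 0.002]
wrist_force: [-0.1, -0.1, 0.5]
width: 0.503
```

move_arm:
  deltas:
    - [[0, 0, -0.092], [0.2, -0.31, 0.02], 0]
    - [[0, 0, -0.183], [0.4, -0.62, 0.04], 0]
    - [[0, 0, -0.275], [0.61, -0.94, 0.06], 0]

```text
time: 0.85
tool_pos: [0.2924, 0.4639, 0.2428]
tcp_rot: [1.673, 2.659, -0.001]
wrist_force: [0.2, 0.0, 0.1]
width: 0.501
```

move_arm:
  deltas:
    - [[0, 0, -0.092], [0.2, -0.31, 0.02], 0]
    - [[0, 0, -0.183], [0.4, -0.62, 0.04], 0]
    - [[0, 0, -0.275], [0.61, -0.94, 0.06], 0]

```text
time: 1.23
tool_pos: [0.3534, 0.3699, 0.2489]
tcp_rot: [-2.204, -2.239, 0.001]
wrist_force: [0.8, 0.8, -0.4]
width: 0.501
```

move_arm:
  deltas:
    - [[0, 0, -0.092], [0.2, -0.31, 0.02], 0]
    - [[0, 0, -0.183], [0.4, -0.62, 0.04], 0]
    - [[0, 0, -0.275], [0.61, -0.94, 0.06], 0]

```text
time: 1.6
tool_pos: [0.4143, 0.276, 0.2549]
tcp_rot: [-2.633, -1.714, 0.001]
wrist_force: [0.8, 0.1, 0.4]
width: 0.501
```

move_arm:
  deltas:
    - [[0, 0, -0.092], [0.2, -0.31, 0], 0]
    - [[0, 0, -0.183], [0.4, -0.62, 0], 0]
    - [[0, 0, -0.275], [0.61, -0.94, 0], 0]

```text
time: 1.98
tool_pos: [0.4753, 0.182, 0.2548]
tcp_rot: [-2.939, -1.11, 0.001]
wrist_force: [0.5, 0.4, 0.4]
width: 0.5
```

move_arm:
  deltas:
    - [[0, 0, -0.092], [0.2, -0.31, 0], 0]
    - [[0, 0, -0.183], [0.4, -0.62, 0], 0]
    - [[0, 0, -0.275], [0.61, -0.94, 0], 0]

```text
time: 2.35
tool_pos: [0.5363, 0.0881, 0.2547]
tcp_rot: [-3.108, -0.454, 0.001]
wrist_force: [0.0, -0.2, 0.5]
width: 0.498
```

move_arm:
  deltas:
    - [[0, 0, -0.092], [0.2, -0.31, 0], 0]
    - [[0, 0, -0.183], [0.4, -0.62, 0], 0]
    - [[0, 0, -0.275], [0.61, -0.94, 0], 0]
    - [[0, 0, -0.275], [0.61, -0.94, 0], 0]

```text
time: 2.85
tool_pos: [0.5978, -0.0069, 0.2544]
tcp_rot: [3.133, -0.22, -0.001]
wrist_force: [0.3, 0.3, 0.7]
width: 0.497
```

move_arm:
  deltas:
    - [[0, 0, 0.006], [-0.02, 0.01, -0.3], 0]
    - [[0, 0, 0.006], [-0.02, 0.01, -0.6], 0]
    - [[0, 0, 0.006], [-0.02, 0.01, -0.73], 0]
    - [[0, 0, 0.006], [-0.02, 0.01, -0.73], 0.5]
    - [[0, 0, 0.006], [-0.02, 0.01, -0.73], 1]
    - [[0, 0, 0.006], [-0.02, 0.01, -0.73], 1]
    - [[0, 0, 0.006], [-0.02, 0.01, -0.73], 1]
    - [[0, 0, 0.006], [-0.02, 0.01, -0.73], 1]
  grip_force: 40

```text
time: 3.85
tool_pos: [0.5956, -0.0038, 0.1831]
tcp_rot: [-3.135, 0.2, -0.002]
wrist_force: [-0.6, 0.7, 0.9]
width: 0.156
```

```bash
python3 - <<'E'
from h import *
st(); im,d,K,R,t=snap("scene"); u,v=proj((.5955,-.006,.2),K,R,t).astype(int); save("grip1.png",im,(u-65,v-75,u+65,v+75),4)
E
```

```text
{'time': 3.85, 'q': [-0.048, 0.149, 1.832, 0.0, 1.159, 1.65], 'tool_pos': [0.596, -0.004, 0.183], 'tcp_rot': [-3.135, 0.2, -0.002], 'wrist_force': [-0.626, 0.7, 0.89], 'width': 0.156}
```

View pics/grip1.png

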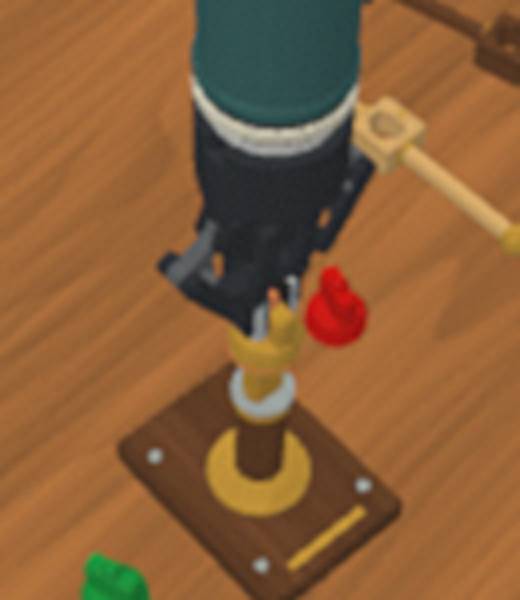

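move_arm:
  deltas:
    - [[0, 0, 0.1], [0, 0, 0], 1]
    - [[0, 0, 0.2], [0, 0, 0], 1]
    - [[0, 0, 0.3], [0, 0, 0], 1]
    - [[0, 0, 0.4], [0, 0, 0], 1]
    - [[0, 0, 0.5], [0, 0, 0], 1]
    - [[0, 0, 0.6], [0, 0, 0], 1]
    - [[0, 0, 0.7], [0, 0, 0], 1]
    - [[0, 0, 0.8], [0, 0, 0], 1]
    - [[0, 0, 0.9], [0, 0, 0], 1]
    - [[0, 0, 1.0], [0, 0, 0], 1]
    - [[0, 0, 1.0], [0, 0, 0], 1]
    - [[0, 0, 1.0], [0, 0, 0], 1]

```text
time: 5.4
tool_pos: [0.5965, -0.0048, 0.1831]
tcp_rot: [2.359, 2.069, 0.002]
wrist_force: [3.6, -4.7, 0.7]
width: 0.151
```

```bash
python3 -c "
from h import *
st(); print(status.read_state()['torque'])"
```

```text
{'time': 5.4, 'q': [-0.049, 0.15, 1.832, -0.002, 1.157, 0.082], 'tool_pos': [0.596, -0.005, 0.183], 'tcp_rot': [2.359, 2.069, 0.002], 'wrist_force': [3.61, -4.651, 0.676], 'width': 0.151}
[-0.84211617 -0.63041217  0.01781292]
```

move_arm:
  deltas:
    - [[0, 0, 0], [0, 0, 0.05], 1]
    - [[0, 0, 0], [0, 0, 0.1], 1]
    - [[0, 0, 0], [0, 0, 0.15], 1]
    - [[0, 0, 0], [0, 0, 0.15], 1]

```text
time: 5.9
tool_pos: [0.5946, -0.0034, 0.197]
tcp_rot: [-2.36, -2.071, 0.001]
wrist_force: [0.0, 0.6, -1.2]
width: 0.154
```

move_arm:
  deltas:
    - [[0, 0, 0], [0, 0, 0.25], 1]
    - [[0, 0, 0], [-0.4, 0.02, 0.25], 1]
    - [[0, 0, 0], [-0.9, 0.03, 0.25], 1]
    - [[0, 0, 0], [-0.9, 0.03, 0.25], 1]

```text
time: 6.4
tool_pos: [0.5003, -0.0, 0.2205]
tcp_rot: [-2.357, -2.071, 0.005]
wrist_force: [0.6, -0.4, -1.1]
width: 0.156
```

move_arm:
  deltas:
    - [[0, 0, 0], [-0.4, 0, -0.2], 1]
    - [[0, 0, 0], [-0.75, 0, -0.6], 1]
    - [[0, 0, 0], [-0.75, 0, -1], 1]
    - [[0, 0, 0], [-0.75, 0, -1], 1]

```text
time: 6.9
tool_pos: [0.4268, -0.0003, 0.1193]
tcp_rot: [-2.355, -2.07, 0.008]
wrist_force: [-0.1, -1.4, -0.7]
width: 0.153
```

move_arm:
  deltas:
    - [[0, 0, 0], [0, 0, -0.4], 1]
    - [[0, 0, 0], [0, 0, -0.75], 1]
    - [[0, 0, 0], [0, 0, -0.9], 1]
    - [[0, 0, 0], [0, 0, -0.96], 1]
    - [[0, 0, 0], [0, 0, -0.98], 1]
    - [[0, 0, 0], [0, 0, -0.98], 1]

```text
time: 7.65
tool_pos: [0.4313, -0.0008, 0.0254]
tcp_rot: [2.358, 2.074, 0.002]
wrist_force: [0.1, -0.4, -1.6]
width: 0.154
```

Down the last few mm, then release, rise and check.

move_arm:
  deltas:
    - [[0, 0, 0], [0, 0, -0.015], 1]
    - [[0, 0, 0], [0, 0, -0.03], 1]
    - [[0, 0, 0], [0, 0, -0.03], 1]

```text
time: 8.02
tool_pos: [0.4308, -0.0009, 0.0222]
tcp_rot: [2.358, 2.075, 0.001]
wrist_force: [-1.9, -0.2, 6.0]
width: 0.156
```

move_arm:
  deltas:
    - [[0, 0, 0], [0, 0, 0], 0.3]
    - [[0, 0, 0], [0, 0, 0], 0]
    - [[0, 0, 0], [0, 0, 0], 0]
    - [[0, 0, 0], [0, 0, 0.3], 0]
    - [[0, 0, 0], [0, 0, 0.7], 0]
    - [[0, 0, 0], [0, 0, 1], 0]

```text
time: 8.78
tool_pos: [0.4305, -0.0008, 0.1227]
tcp_rot: [2.358, 2.075, 0.001]
wrist_force: [0.5, 0.1, 1.0]
width: 0.497
```

```bash
cat >> h.py <<'E'
def bars():
    im,d,K,R,t=snap("top"); W=cloud(d,K,R,t); H=W[...,2]; hsv=cv2.cvtColor(im,cv2.COLOR_RGB2HSV)
    m=((H>.007)&(H<.06)).astype(np.uint8); m[:,:20]=0; m[:190]=0
    n,l,s,c=cv2.connectedComponentsWithStats(m)
    for i in range(1,n):
        if s[i,4]<150: continue
        P=W[l==i][:,:2].astype(np.float32)*1000; r=cv2.minAreaRect(P)
        print(c[i].round(0),s[i,4],"rect",np.round(r[0],1),np.round(r[1],1),round(r[2],1),"rgb",np.median(im[l==i],0))
    return im,W
E
python3 -c "
from h import *
bars()"
```

```text
[ 67. 197.] 265 rect [720.1 628.7] [70.  43.6] 89.6 rgb [199. 185. 151.]
[104. 198.] 237 rect [715.4 547.6] [46.5 83. ] 23.8 rgb [197. 181. 166.]
[547. 196.] 242 rect [ 708.8 -576.7] [77.9 46.3] 86.8 rgb [200.  190.  183.5]
[583. 200.] 358 rect [ 703.7 -663. ] [73.8 58.1] 73.9 rgb [210.5 185.  113. ]
[473. 211.] 225 rect [ 677.9 -389. ] [72.7 31.6] 27.8 rgb [216. 214. 195.]
[319. 246.] 2471 rect [596.1  -5.7] [110.  150.5] 82.6 rgb [129.  92.  68.]
[155. 288.] 872 rect [494.3 396.7] [271.5  41.8] 6.3 rgb [131.  92.  67.]
[207. 295.] 831 rect [479.1 267.4] [ 40.8 271.5] 83.9 rgb [232. 200. 144.]
[367. 250.] 223 rect [ 582.8 -122.8] [40.  39.1] 83.2 rgb [ 96. 172.  99.]
[418. 256.] 289 rect [ 565.  -243.5] [58.6 24.6] 67.8 rgb [204. 164. 108.]
[482. 261.] 282 rect [ 552.4 -401.4] [24.1 59.4] 5.8 rgb [212.  156.5 112. ]
[266. 264.] 225 rect [551.2 124.9] [40.4 39.3] 18.1 rgb [217.  75.  67.]
[479. 299.] 285 rect [ 462.4 -389.7] [24.  60.4] 5.7 rgb [124. 112. 104.]
[489. 334.] 302 rect [ 378.2 -408.5] [59.8 24. ] 82.2 rgb [153.   93.  152.5]
```

move_arm:
  deltas:
    - [[0, 0, 0.096], [0.05, 0.33, 0], -0.5]
    - [[0, 0, 0.192], [0.1, 0.66, 0], -0.5]
    - [[0, 0, 0.288], [0.16, 0.99, 0], -0.5]

```text
time: 9.2
tool_pos: [0.4461, 0.0991, 0.1211]
tcp_rot: [1.827, 2.555, 0.0]
wrist_force: [0.1, -0.9, -0.5]
width: 0.752
```

move_arm:
  deltas:
    - [[0, 0, 0.096], [0.05, 0.33, 0], -0.5]
    - [[0, 0, 0.192], [0.1, 0.66, 0], -0.5]
    - [[0, 0, 0.288], [0.16, 0.99, 0], -0.5]

```text
time: 9.57
tool_pos: [0.462, 0.1983, 0.1209]
tcp_rot: [-1.207, -2.9, 0.0]
wrist_force: [1.0, -0.1, 0.3]
width: 0.748
```

move_arm:
  deltas:
    - [[0, 0, 0.096], [0.05, 0.33, 0], -0.5]
    - [[0, 0, 0.192], [0.1, 0.66, 0], -0.5]
    - [[0, 0, 0.288], [0.16, 0.99, 0], -0.5]

```text
time: 9.95
tool_pos: [0.478, 0.2972, 0.1208]
tcp_rot: [-0.525, -3.097, 0.001]
wrist_force: [0.7, -0.1, -1.5]
width: 0.752
```

move_arm:
  deltas:
    - [[0, 0, 0.096], [0.05, 0.33, 0], -0.5]
    - [[0, 0, 0.192], [0.1, 0.66, 0], -0.5]
    - [[0, 0, 0.288], [0.16, 0.99, -0.2], -0.5]
    - [[0, 0, 0.288], [0.16, 0.99, -0.5], -0.5]
    - [[0, 0, 0.288], [0.16, 0.99, -0.5], -0.5]
    - [[0, 0, 0.288], [0.16, 0.99, -0.5], -0.5]

```text
time: 10.7
tool_pos: [0.4942, 0.3951, 0.0716]
tcp_rot: [0.174, -3.137, 0.0]
wrist_force: [-0.1, 0.2, -0.1]
width: 0.747
```

```bash
python3 - <<'E'
from h import *
st(); im,d,K,R,t=snap("scene"); u,v=proj((.494,.396,.03),K,R,t).astype(int); print(u,v); save("dark1.png",im,(u-70,v-60,u+70,v+60),4)
E
```

```text
{'time': 10.7, 'q': [0.635, 0.325, 1.839, -0.0, 0.978, -1.047], 'tool_pos': [0.494, 0.395, 0.072], 'tcp_rot': [0.174, -3.137, 0.0], 'wrist_force': [-0.129, 0.195, -0.055], 'width': 0.747}
391 170
```

View pics/dark1.png

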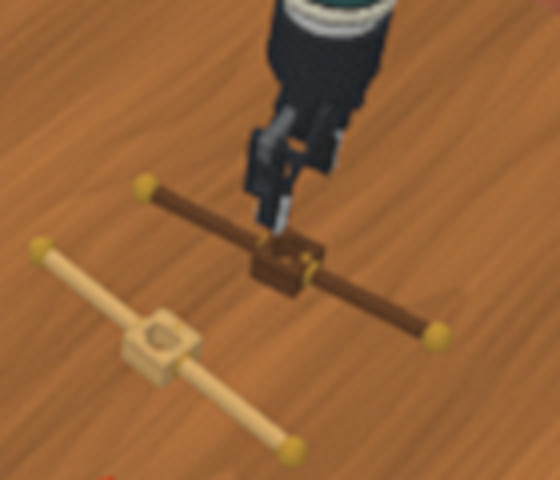

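move_arm:
  deltas:
    - [[0, 0, 0], [0, 0.015, -0.35], -0.5]
    - [[0, 0, 0], [0, 0.015, -0.6], -0.5]
    - [[0, 0, 0], [0, 0.015, -0.67], -0.5]
    - [[0, 0, 0], [0, 0.015, -0.67], -0.2]
    - [[0, 0, 0], [0, 0.015, -0.67], 0.2]
    - [[0, 0, 0], [0, 0.015, -0.67], 0.4]
    - [[0, 0, 0], [0, 0.015, -0.67], 0.4]
    - [[0, 0, 0], [0, 0.015, -0.67], 0.4]
  grip_force: 50

```text
time: 11.75
tool_pos: [0.4956, 0.3977, 0.0064]
tcp_rot: [-0.174, 3.134, 0.003]
wrist_force: [0.5, -0.2, 6.3]
width: 0.456
```

move_arm:
  deltas:
    - [[0, 0, 0], [0, 0, 0.2], 0.4]
    - [[0, 0, 0], [0, 0, 0.6], 0.4]
    - [[0, 0, 0], [0, 0, 1], 0.4]
    - [[0, 0, 0], [0, 0, 1], 0.4]

```text
time: 12.25
tool_pos: [0.4969, 0.3989, 0.1098]
tcp_rot: [-0.174, 3.129, 0.008]
wrist_force: [1.3, 0.1, -1.5]
width: 0.456
```

move_arm:
  deltas:
    - [[0, 0, 0], [0, 0, 0.4], 0.4]
    - [[0, 0, -0.01], [0.07, -0.25, 0.8], 0.4]
    - [[0, 0, -0.02], [0.14, -0.5, 0.98], 0.4]
    - [[0, 0, -0.03], [0.2, -0.81, 0.98], 0.4]

```text
time: 12.75
tool_pos: [0.5148, 0.3156, 0.2037]
tcp_rot: [-0.101, 3.138, 0.002]
wrist_force: [-0.1, 0.0, -1.9]
width: 0.458
```

move_arm:
  deltas:
    - [[0, 0, -0.015], [0.1, -0.4, 0], 0.4]
    - [[0, 0, -0.03], [0.2, -0.81, 0], 0.4]

```text
time: 13.0
tool_pos: [0.5332, 0.2333, 0.2009]
tcp_rot: [0.026, -3.139, 0.001]
wrist_force: [-0.5, -0.2, -2.4]
width: 0.453
```

move_arm:
  deltas:
    - [[0, 0, -0.015], [0.1, -0.4, 0], 0.4]
    - [[0, 0, -0.03], [0.2, -0.81, 0], 0.4]

```text
time: 13.25
tool_pos: [0.5531, 0.1522, 0.2008]
tcp_rot: [-0.048, -3.139, 0.001]
wrist_force: [0.5, -0.2, -1.1]
width: 0.459
```

move_arm:
  deltas:
    - [[0, 0, -0.015], [0.1, -0.4, 0], 0.4]
    - [[0, 0, -0.03], [0.2, -0.81, 0], 0.4]

```text
time: 13.5
tool_pos: [0.5731, 0.0713, 0.2008]
tcp_rot: [-0.122, -3.137, 0.0]
wrist_force: [0.2, 1.1, -1.2]
width: 0.458
```

move_arm:
  deltas:
    - [[0, 0, -0.015], [0.1, -0.4, 0], 0.4]
    - [[0, 0, -0.033], [0.2, -0.7, 0], 0.4]
    - [[0, 0, -0.033], [0.2, -0.81, 0], 0.4]
    - [[0, 0, -0.033], [0.2, -0.81, 0], 0.4]
    - [[0, 0, -0.033], [0.2, -0.81, 0], 0.4]
    - [[0, 0, -0.033], [0.2, -0.81, 0], 0.4]

```text
time: 14.25
tool_pos: [0.5938, -0.0072, 0.2022]
tcp_rot: [-0.2, -3.135, -0.0]
wrist_force: [-0.5, 0.6, -1.9]
width: 0.454
```

```bash
python3 - <<'E'
from h import *
st(); im,d,K,R,t=snap("scene"); p=status.read_state()["tool_pos"]; u,v=proj((.596,-.0055,.18),K,R,t).astype(int); print(u,v)
for X in((.596,-.0055,.174),(p[0],p[1],p[2]-.006)): print(proj(X,K,R,t)-[u-50,v-45])
save("dark2.png",im,(u-50,v-45,u+50,v+30),7)
im,d,K,R,t=snap("top"); W=cloud(d,K,R,t);H=W[...,2]
for s in(1,-1):
  a=np.radians(-7.45); e=p[:2]+s*.126*np.array([np.cos(a),np.sin(a)])
  m=(np.hypot(W[...,0]-e[0],W[...,1]-e[1])<.02)&(H>p[2]-.0)&(H<p[2]+.03); print(m.sum(),W[m].mean(0).round(4))
E
```

```text
{'time': 14.25, 'q': [-0.054, 0.132, 1.815, 0.0, 1.195, -1.497], 'tool_pos': [0.594, -0.007, 0.202], 'tcp_rot': [-0.2, -3.135, -0.0], 'wrist_force': [-0.549, 0.628, -1.938], 'width': 0.454}
330 243
[50.15708636 46.98937111]
[49.18396433 41.09090607]
1 [ 0.7307 -0.0259  0.2058]
123 [0.4729 0.008  0.2145]
```

View pics/dark2.png

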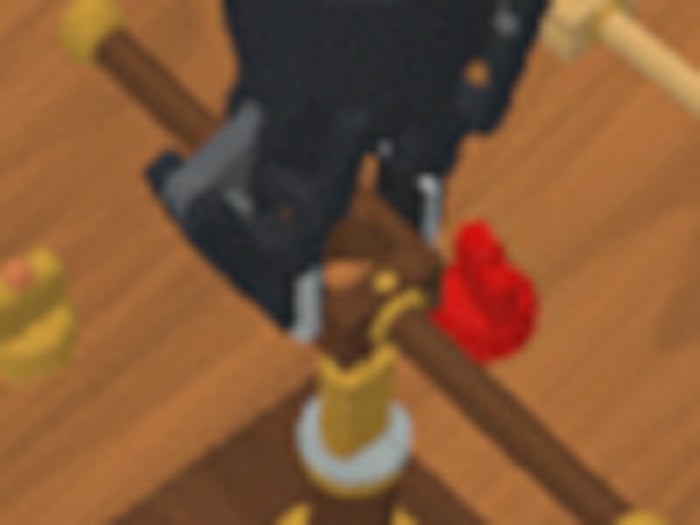

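```bash
cat >> h.py <<'E'
def barend(p,yaw,s=-1,zmin=-.004):
    im,d,K,R,t=snap("top"); W=cloud(d,K,R,t); a=np.radians(yaw); u=np.array([np.cos(a),np.sin(a)]); n=np.array([-u[1],u[0]])
    q=W[...,:2]-np.array(p[:2]); x=s*(q@u); y=q@n; ok=(W[...,2]>p[2]+zmin)&(W[...,2]<p[2]+.03)&(abs(y)<.03)
    arm=ok&(x>.07)&(x<.11); ball=ok&(x>.112)&(x<.16)
    print("arm",arm.sum(),"lat mm",(1e3*y[arm].mean()).round(2),"slope deg",np.degrees(np.polyfit(x[arm],y[arm],1)[0]*s).round(2) if arm.sum()>5 else 0,
     "ball",ball.sum(),"lat",(1e3*y[ball].mean()).round(2),"x range",(1e3*x[ball].min()).round(1),(1e3*x[ball].max()).round(1),"halfwidths",(1e3*y[ball].min()).round(1),(1e3*y[ball].max()).round(1),"zmax",np.percentile(W[...,2][ball],90).round(4))
E
python3 - <<'E'
from h import *
p=status.read_state()["tool_pos"]; print(p); barend(p,-7.45); barend(p,-7.45)
E
```

```text
[ 0.59403092 -0.007392    0.20235161]
arm 136 lat mm -0.92 slope deg -0.69 ball 105 lat -0.49 x range 112.2 135.7 halfwidths -10.5 10.1 zmax 0.2181
arm 135 lat mm -1.09 slope deg -1.12 ball 102 lat -0.47 x range 112.0 135.8 halfwidths -10.5 10.3 zmax 0.218
```

move_arm:
  deltas:
    - [[0, 0, 0], [0.018, 0.018, -0.1], 0.4]
    - [[0, 0, 0], [0.018, 0.018, -0.2], 0.4]
    - [[0, 0, 0], [0.018, 0.018, -0.28], 0.4]
    - [[0, 0, 0], [0.018, 0.018, -0.28], 0.4]
    - [[0, 0, 0], [0.018, 0.018, -0.28], 0.4]

```text
time: 15.08
tool_pos: [0.5959, -0.0065, 0.1742]
tcp_rot: [-0.203, -3.135, -0.0]
wrist_force: [-0.3, 0.6, -1.9]
width: 0.454
```

move_arm:
  deltas:
    - [[0, 0, 0], [0, 0, -0.06], 0.4]
    - [[0, 0, 0], [0, 0, -0.1], 0.4]
    - [[0, 0, 0], [0, 0, -0.1], 0.4]
    - [[0, 0, 0], [0, 0, -0.1], 0.4]

```text
time: 15.58
tool_pos: [0.5961, -0.006, 0.1641]
tcp_rot: [0.203, 3.135, 0.001]
wrist_force: [1.6, 3.4, -2.5]
width: 0.453
```

move_arm:
  deltas:
    - [[0, 0, 0], [0.005, 0.01, -0.04], 0.4]
    - [[0, 0, 0], [0.005, 0.01, -0.08], 0.4]
    - [[0, 0, 0], [0.005, 0.01, -0.1], 0.4]
    - [[0, 0, 0], [0.005, 0.01, -0.1], 0.4]

```text
time: 16.08
tool_pos: [0.5961, -0.0058, 0.1538]
tcp_rot: [-0.203, -3.134, 0.001]
wrist_force: [0.7, 1.3, -2.3]
width: 0.462
```

move_arm:
  deltas:
    - [[0, 0, 0], [0, 0.005, -0.05], 0.4]
    - [[0, 0, 0], [0, 0.005, -0.1], 0.4]
    - [[0, 0, 0], [0, 0.005, -0.15], 0.4]
    - [[0, 0, 0], [0, 0.005, -0.2], 0.4]
    - [[0, 0, 0], [0, 0.005, -0.25], 0.4]
    - [[0, 0, 0], [0, 0.005, -0.27], 0.4]
    - [[0, 0, 0], [0, 0.005, -0.27], 0.4]

```text
time: 16.95
tool_pos: [0.5963, -0.005, 0.1271]
tcp_rot: [-0.203, -3.135, 0.0]
wrist_force: [0.3, -0.4, -1.7]
width: 0.447
```

move_arm:
  deltas:
    - [[0, 0, 0], [0, 0, -0.02], 0.4]
    - [[0, 0, 0], [0, 0, -0.03], 0.4]
    - [[0, 0, 0], [0, 0, -0.03], 0.4]

```text
time: 17.32
tool_pos: [0.5965, -0.005, 0.1244]
tcp_rot: [0.203, 3.135, 0.0]
wrist_force: [-0.5, -0.6, -0.8]
width: 0.451
```

move_arm:
  deltas:
    - [[0, 0, 0], [0, 0, -0.02], 0.4]
    - [[0, 0, 0], [0, 0, -0.02], 0.1]
    - [[0, 0, 0], [0, 0, -0.02], -0.5]
    - [[0, 0, 0], [0, 0, -0.02], -0.5]
    - [[0, 0, 0], [0, 0, 0.2], -0.5]
    - [[0, 0, 0], [0, 0, 0.5], -0.5]
    - [[0, 0, 0], [0, 0, 0.9], -0.5]

```text
time: 18.2
tool_pos: [0.5955, -0.005, 0.2136]
tcp_rot: [-0.203, -3.132, 0.0]
wrist_force: [0.1, 0.4, 0.3]
width: 0.75
```

move_arm:
  deltas:
    - [[0, 0, 0.003], [-0.2, 0.45, 0], -0.5]
    - [[0, 0, 0.006], [-0.4, 0.92, 0], -0.5]

```text
time: 18.45
tool_pos: [0.5567, 0.0875, 0.2151]
tcp_rot: [0.191, 3.134, 0.001]
wrist_force: [-0.0, 0.6, -1.1]
width: 0.746
```

```bash
python3 - <<'E'
from h import *
st(); im,W=bars(); save("t3.png",im,(190,190,400,340),3.5)
H=W[...,2]; m=(abs(W[...,0]-.596)<.17)&(abs(W[...,1]+.006)<.05)&(H>.12)&(H<.19); print(m.sum(), [np.percentile(H[m],q).round(4) for q in(10,50,90)])
E
```

```text
{'time': 18.45, 'q': [0.112, 0.064, 1.866, 0.0, 1.21, -1.338], 'tool_pos': [0.557, 0.088, 0.215], 'tcp_rot': [0.191, 3.134, 0.001], 'wrist_force': [-0.029, 0.572, -1.13], 'width': 0.746}
[ 70. 198.] 305 rect [716.6 611.5] [93.  53.9] 80.3 rgb [196. 187. 175.]
[106. 195.] 203 rect [721.1 529.9] [37.5 57.4] 4.0 rgb [199. 169. 144.]
[547. 196.] 225 rect [ 720.5 -584. ] [47.2 72.2] 26.9 rgb [201. 185. 167.]
[586. 200.] 398 rect [ 700.8 -683.1] [61.5 85.3] 0.0 rgb [205.  185.  120.5]
[473. 211.] 220 rect [ 678.8 -389.9] [72.9 30.7] 26.7 rgb [216.  213.5 194. ]
[307. 243.] 838 rect [600.   26.1] [ 45.4 150.1] 82.4 rgb [126.  93.  71.]
[332. 248.] 1080 rect [592. -36.] [ 48.9 149.9] 82.6 rgb [131.  95.  71.]
[367. 250.] 222 rect [ 582.8 -123. ] [40.3 38.7] 83.5 rgb [ 95. 172.  98.]
[418. 256.] 287 rect [ 565.3 -243.5] [58.9 24.5] 67.8 rgb [202. 163. 108.]
[482. 261.] 284 rect [ 552.3 -401.1] [24.1 59.8] 5.8 rgb [211. 155. 112.]
[479. 299.] 288 rect [ 462.4 -389.2] [24.1 59.9] 5.0 rgb [124. 111. 104.]
[318. 313.] 228 rect [429.2  -0. ] [39.7 40. ] 17.2 rgb [222.5 174.  110.5]
[489. 334.] 302 rect [ 378. -409.] [59.2 24.2] 82.2 rgb [152.5  93.  152. ]
[328. 468.] 1123 rect [ 77.3 -30.8] [134.3  49. ] 81.8 rgb [ 89. 120. 119.]
1031 [np.float64(0.1323), np.float64(0.1366), np.float64(0.1441)]
```

View pics/t3.png

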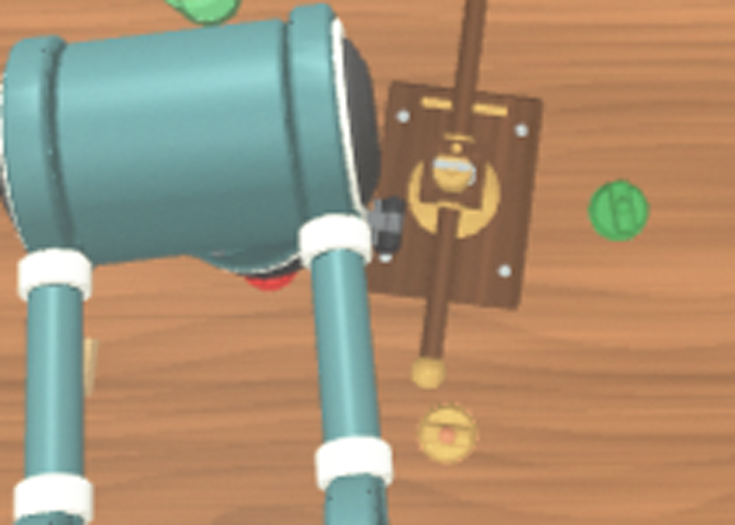

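Dark bar is seated, with its arms at 0.137 m. The cap stands at crop (447,435), about (0.429, 0.000). Next is the light bar.

move_arm:
  deltas:
    - [[0, 0, 0.005], [-0.2, 0.45, 0], -0.5]
    - [[0, 0, 0.01], [-0.39, 0.9, -0.3], -0.5]
    - [[0, 0, 0.01], [-0.39, 0.9, -0.3], -0.5]

```text
time: 18.88
tool_pos: [0.5142, 0.1788, 0.1814]
tcp_rot: [-0.156, -3.132, 0.002]
wrist_force: [-0.1, -1.1, 0.0]
width: 0.751
```

move_arm:
  deltas:
    - [[0, 0, 0], [-0.2, 0.45, -0.4], -0.5]
    - [[0, 0, 0], [-0.39, 0.9, -0.9], -0.5]
    - [[0, 0, 0], [-0.39, 0.9, -1], -0.5]
    - [[0, 0, 0], [-0.39, 0.9, -1], -0.5]
    - [[0, 0, 0], [-0.39, 0.9, -1], -0.5]

```text
time: 19.5
tool_pos: [0.4805, 0.2665, 0.0859]
tcp_rot: [0.165, 3.135, 0.001]
wrist_force: [-0.1, 0.8, 0.7]
width: 0.75
```

```bash
python3 - <<'E'
from h import *
st(); im,d,K,R,t=snap("scene"); W=cloud(d,K,R,t);H=W[...,2]
m=(abs(W[...,0]-.48)<.18)&(abs(W[...,1]-.267)<.08)&(H>.007)&(H<.022)&(im.astype(int)[...,0]>150)
P=W[m][:,:2].astype(np.float32)*1000; print(m.sum(),cv2.minAreaRect(P))
u,v=proj((.479,.267,.03),K,R,t).astype(int); save("light1.png",im,(u-60,v-50,u+60,v+50),4)
E
```

```text
{'time': 19.5, 'q': [0.461, 0.163, 2.013, -0.001, 0.963, -1.004], 'tool_pos': [0.48, 0.266, 0.086], 'tcp_rot': [0.165, 3.135, 0.001], 'wrist_force': [-0.059, 0.789, 0.74], 'width': 0.75}
472 ((482.2325744628906, 265.86920166015625), (43.1577262878418, 268.4898681640625), 81.73250579833984)
```

View pics/light1.png

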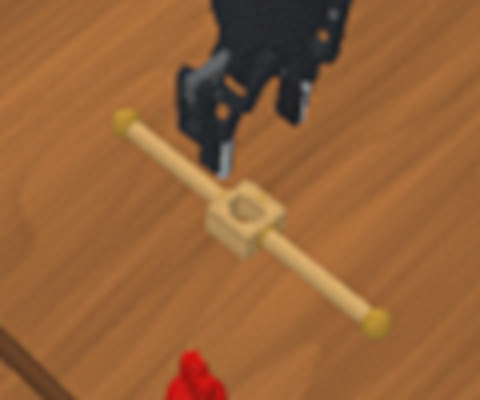

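move_arm:
  deltas:
    - [[0, 0, 0], [-0.01, 0.01, -0.4], -0.5]
    - [[0, 0, 0], [-0.01, 0.01, -0.7], -0.5]
    - [[0, 0, 0], [-0.01, 0.01, -0.76], -0.5]
    - [[0, 0, 0], [-0.01, 0.01, -0.76], -0.2]
    - [[0, 0, 0], [-0.01, 0.01, -0.76], 0.2]
    - [[0, 0, 0], [-0.01, 0.01, -0.76], 0.4]
    - [[0, 0, 0], [-0.01, 0.01, -0.76], 0.4]
    - [[0, 0, 0], [-0.01, 0.01, -0.76], 0.4]
  grip_force: 50

```text
time: 20.55
tool_pos: [0.4794, 0.2689, 0.0105]
tcp_rot: [0.163, 3.134, 0.003]
wrist_force: [0.4, -0.6, 6.6]
width: 0.449
```

move_arm:
  deltas:
    - [[0, 0, 0], [0, 0, 0.2], 0.4]
    - [[0, 0, 0], [0, 0, 0.6], 0.4]
    - [[0, 0, 0], [0, 0, 1], 0.4]
    - [[0, 0, 0], [0, 0, 1], 0.4]

```text
time: 21.05
tool_pos: [0.4803, 0.2695, 0.1124]
tcp_rot: [0.163, 3.13, 0.006]
wrist_force: [0.6, -0.1, -1.8]
width: 0.452
```

move_arm:
  deltas:
    - [[0, 0, -0.05], [0, 0, 0.5], 0.4]
    - [[0, 0, -0.13], [0.1, -0.25, 1], 0.4]
    - [[0, 0, -0.22], [0.25, -0.6, 1], 0.4]
    - [[0, 0, -0.3], [0.4, -0.9, 1], 0.4]

```text
time: 21.55
tool_pos: [0.5171, 0.177, 0.2076]
tcp_rot: [-0.896, -3.01, 0.001]
wrist_force: [0.2, 0.1, -2.7]
width: 0.452
```

move_arm:
  deltas:
    - [[0, 0, -0.1], [0.13, -0.3, 0], 0.4]
    - [[0, 0, -0.2], [0.26, -0.6, 0], 0.4]
    - [[0, 0, -0.3], [0.4, -0.9, 0], 0.4]

```text
time: 21.92
tool_pos: [0.5564, 0.0869, 0.206]
tcp_rot: [-1.575, -2.715, 0.003]
wrist_force: [-0.1, 0.4, -1.2]
width: 0.451
```

move_arm:
  deltas:
    - [[0, 0, -0.1], [0.1, -0.3, 0], 0.4]
    - [[0, 0, -0.2], [0.2, -0.6, 0], 0.4]
    - [[0, 0, -0.3], [0.3, -0.8, 0], 0.4]
    - [[0, 0, -0.4], [0.36, -0.92, 0], 0.4]
    - [[0, 0, -0.415], [0.36, -0.92, 0], 0.4]
    - [[0, 0, -0.415], [0.36, -0.92, 0], 0.4]
    - [[0, 0, -0.415], [0.36, -0.92, 0], 0.4]

```text
time: 22.8
tool_pos: [0.5929, -0.0033, 0.2078]
tcp_rot: [-2.356, -2.077, 0.001]
wrist_force: [-0.8, -0.3, -1.6]
width: 0.453
```

```bash
python3 - <<'E'
from h import *
st(); p=status.read_state()["tool_pos"]; barend(p,82.6,1,-.01); barend(p,82.6,-1,-.01)
E
```

```text
{'time': 22.8, 'q': [-0.048, 0.127, 1.811, 0.0, 1.205, 0.078], 'tool_pos': [0.593, -0.003, 0.208], 'tcp_rot': [-2.356, -2.077, 0.001], 'wrist_force': [-0.839, -0.262, -1.602], 'width': 0.453}
arm 7 lat mm 3.08 slope deg 277.53 ball 88 lat 2.88 x range 112.5 133.5 halfwidths -8.0 12.5 zmax 0.2196
arm 62 lat mm 1.72 slope deg 2.12 ball 109 lat 1.71 x range 112.3 138.5 halfwidths -9.4 11.2 zmax 0.2191
```

move_arm:
  deltas:
    - [[0, 0, 0], [0.045, 0, 0], 0.4]
    - [[0, 0, 0], [0.045, 0, -0.1], 0.4]
    - [[0, 0, 0], [0.045, 0, -0.2], 0.4]
    - [[0, 0, 0], [0.045, 0, -0.27], 0.4]
    - [[0, 0, 0], [0.045, 0, -0.3], 0.4]
    - [[0, 0, 0], [0.045, 0, -0.3], 0.4]

```text
time: 23.65
tool_pos: [0.5977, -0.004, 0.1779]
tcp_rot: [-2.358, -2.075, 0.001]
wrist_force: [0.1, 0.4, -2.8]
width: 0.454
```

move_arm:
  deltas:
    - [[0, 0, 0], [0, 0, -0.04], 0.4]
    - [[0, 0, 0], [0, 0, -0.08], 0.4]
    - [[0, 0, 0], [0, 0, -0.1], 0.4]
    - [[0, 0, 0], [0, 0, -0.1], 0.4]

```text
time: 24.15
tool_pos: [0.5977, -0.004, 0.168]
tcp_rot: [-2.358, -2.075, 0.001]
wrist_force: [0.7, -0.2, -2.8]
width: 0.454
```

move_arm:
  deltas:
    - [[0, 0, 0], [0, 0, -0.05], 0.4]
    - [[0, 0, 0], [0, 0, -0.1], 0.4]
    - [[0, 0, 0], [0, 0, -0.14], 0.4]
    - [[0, 0, 0], [0, 0, -0.155], 0.4]
    - [[0, 0, 0], [0, 0, -0.16], 0.4]
    - [[0, 0, 0], [0, 0, -0.16], 0.4]

```text
time: 24.9
tool_pos: [0.598, -0.004, 0.1525]
tcp_rot: [2.358, 2.075, 0.0]
wrist_force: [-1.8, -0.7, -0.0]
width: 0.453
```

move_arm:
  deltas:
    - [[0, 0, 0], [0, 0, 0], 0.1]
    - [[0, 0, 0], [0, 0, 0], -0.3]
    - [[0, 0, 0], [0, 0, 0], -0.3]
    - [[0, 0, 0], [0, 0, 0.3], -0.3]
    - [[0, 0, 0], [0, 0, 0.6], -0.3]

```text
time: 25.52
tool_pos: [0.5978, -0.004, 0.2125]
tcp_rot: [-2.358, -2.075, 0.001]
wrist_force: [0.3, -0.7, 1.2]
width: 0.65
```

move_arm:
  deltas:
    - [[0, 0, 0], [-0.4, 0.1, 0], 1]
    - [[0, 0, 0], [-0.95, 0.25, 0], 1]
    - [[0, 0, 0], [-0.95, 0.25, 0], 1]

```text
time: 25.9
tool_pos: [0.4987, 0.0218, 0.211]
tcp_rot: [-2.356, -2.075, 0.004]
wrist_force: [1.1, -0.1, 0.1]
width: 0.016
```

move_arm:
  deltas:
    - [[0, 0, 0], [-0.4, 0.1, 0], 1]
    - [[0, 0, 0], [-0.92, 0.24, 0], 1]
    - [[0, 0, 0], [-0.92, 0.24, -0.5], 1]
    - [[0, 0, 0], [-0.92, 0.24, -0.5], 1]

```text
time: 26.4
tool_pos: [0.4085, 0.0449, 0.16]
tcp_rot: [-2.356, -2.074, 0.007]
wrist_force: [-0.9, -0.6, -0.0]
width: -0.0
```

```bash
python3 - <<'E'
from h import *
st(); im,W=bars(); save("t4.png",im,(230,190,400,350),3.5)
H=W[...,2]
E
```

```text
{'time': 26.4, 'q': [0.049, -0.192, 2.211, -0.0, 1.128, 0.176], 'tool_pos': [0.408, 0.045, 0.16], 'tcp_rot': [-2.356, -2.074, 0.007], 'wrist_force': [-0.887, -0.574, -0.02], 'width': -0.0}
[ 67. 196.] 249 rect [721.1 627.9] [73.8 39.7] 87.5 rgb [198. 185. 151.]
[105. 197.] 252 rect [718.7 534.6] [60.1 55.7] 47.8 rgb [197.  182.  162.5]
[546. 195.] 219 rect [ 711.9 -585.1] [77.4 41.2] 89.5 rgb [201. 186. 178.]
[584. 200.] 386 rect [ 701.4 -672.5] [87.7 60.8] 89.1 rgb [210. 185. 113.]
[473. 211.] 221 rect [ 677.8 -388.9] [72.7 31.2] 27.8 rgb [216. 214. 195.]
[308. 223.] 319 rect [649.8  19.6] [45.5 49.7] 81.7 rgb [128.  91.  66.]
[335. 226.] 342 rect [641.8 -42.8] [47.7 49.8] 83.3 rgb [133.  95.  69.]
[304. 258.] 585 rect [567.1  30.5] [45.2 83.7] 82.3 rgb [128.  91.  67.]
[330. 261.] 637 rect [559.3 -31.7] [49.  83.9] 82.7 rgb [133.  94.  69.]
[366. 252.] 157 rect [ 576.3 -122.5] [40.  26.5] 84.1 rgb [ 98. 174. 100.]
[418. 256.] 290 rect [ 565.2 -243.2] [58.8 24.8] 67.9 rgb [203.  164.  107.5]
[483. 261.] 282 rect [ 552.3 -401. ] [24.1 59.8] 5.6 rgb [211.5 156.  112. ]
[267. 264.] 227 rect [551.  125.1] [41.  39.7] 26.2 rgb [216.  75.  67.]
[479. 299.] 287 rect [ 462.2 -389.4] [24.  59.8] 6.1 rgb [124. 111. 104.]
[489. 334.] 302 rect [ 378.  -408.6] [59.8 24.1] 81.9 rgb [153.   93.5 153. ]
[302. 468.] 597 rect [74.6 48.8] [38.6 94.1] 17.5 rgb [ 91. 123. 121.]
[342. 470.] 462 rect [ 68.4 -60.6] [79.  38.1] 63.6 rgb [ 92.  122.5 121. ]
```

View pics/t4.png

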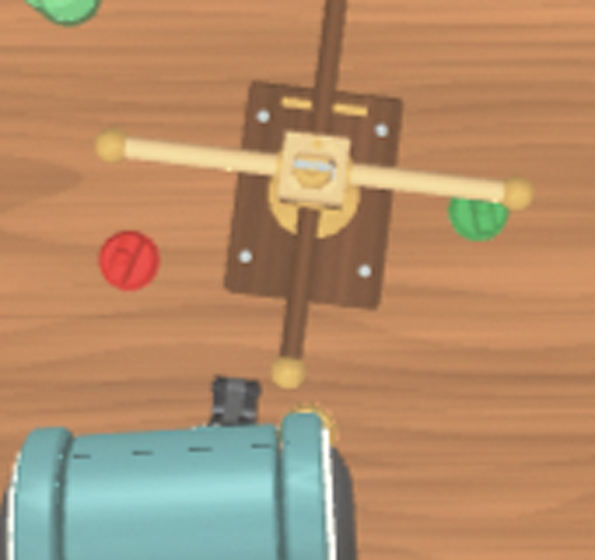

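move_arm:
  deltas:
    - [[0, 0, 0], [0.02, 0, -0.4], 1]
    - [[0, 0, 0], [0.02, 0, -0.8], 1]
    - [[0, 0, 0], [0.02, 0, -0.8], 1]

```text
time: 26.82
tool_pos: [0.412, 0.0447, 0.081]
tcp_rot: [-2.356, -2.073, 0.007]
wrist_force: [0.6, 0.1, -0.0]
width: 0.001
```

move_arm:
  deltas:
    - [[0, 0, 0], [0, 0, -0.4], 1]
    - [[0, 0, 0], [0, 0, -0.66], 1]
    - [[0, 0, 0], [0, 0, -0.68], 1]
    - [[0, 0, 0], [0, 0, -0.68], 1]

```text
time: 27.32
tool_pos: [0.4153, 0.045, 0.0163]
tcp_rot: [2.357, 2.074, 0.004]
wrist_force: [-0.2, 1.1, -0.1]
width: -0.0
```

move_arm:
  deltas:
    - [[0, 0, 0], [0, -0.08, 0], 1]
    - [[0, 0, 0], [0, -0.16, 0], 1]
    - [[0, 0, 0], [0, -0.24, 0], 1]
    - [[0, 0, 0], [0, -0.32, 0], 1]
    - [[0, 0, 0], [0, -0.4, 0], 1]
    - [[0, 0, 0], [0, -0.48, 0], 1]
    - [[0, 0, 0], [0, -0.56, 0], 1]
    - [[0, 0, 0], [0, -0.64, 0], 1]
    - [[0, 0, 0], [0, -0.72, 0], 1]
    - [[0, 0, 0], [0, -0.8, 0], 1]
    - [[0, 0, 0], [0, -0.88, 0], 1]
    - [[0, 0, 0], [0, -0.93, 0], 1]

```text
time: 28.82
tool_pos: [0.4129, -0.0486, 0.0142]
tcp_rot: [2.359, 2.075, -0.0]
wrist_force: [-1.3, 0.6, 0.3]
width: 0.0
```

move_arm:
  deltas:
    - [[0, 0, 0], [0, 0.3, 0], 0]
    - [[0, 0, 0], [0, 0.5, 0.3], 0]
    - [[0, 0, 0], [0, 0.7, 0.9], 0]
    - [[0, 0, 0], [0, 1, 1], 0]

```text
time: 29.32
tool_pos: [0.4167, 0.0524, 0.1188]
tcp_rot: [2.355, 2.07, 0.011]
wrist_force: [-0.2, -0.3, -0.2]
width: 0.501
```

```bash
python3 - <<'E'
from h import *
st(); im,d,K,R,t=snap("top"); W=cloud(d,K,R,t);H=W[...,2]
m=(abs(W[...,0]-.42)<.08)&(abs(W[...,1]+.08)<.07)&(H>.007)&(H<.06)
P=W[m]; print(m.sum(),cv2.minAreaRect(P[:,:2].astype(np.float32)*1000)); q=P[P[:,2]>.03]; print(len(q),q.mean(0),cv2.minAreaRect(q[:,:2].astype(np.float32)*1000))
u,v=proj((.43,-.075,.03),K,R,t).astype(int); save("cap2.png",im,(u-40,v-30,u+40,v+30),8)
E
```

```text
{'time': 29.325, 'q': [0.066, -0.134, 2.246, -0.0, 1.021, 0.195], 'tool_pos': [0.417, 0.052, 0.119], 'tcp_rot': [2.355, 2.07, 0.011], 'wrist_force': [-0.16, -0.34, -0.225], 'width': 0.501}
231 ((424.7287292480469, -83.52571105957031), (99.56415557861328, 40.325279235839844), 51.79850769042969)
87 [ 0.44323901 -0.06009684  0.04279062] ((443.3891906738281, -60.498695373535156), (13.669130325317383, 34.95111846923828), 65.66753387451172)
```

View pics/cap2.png

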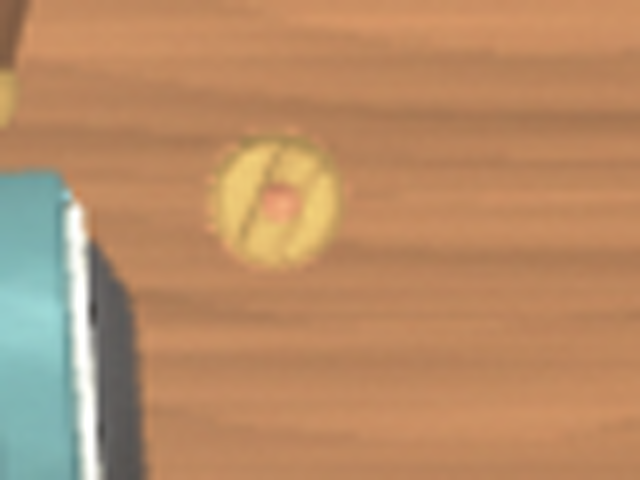

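move_arm:
  deltas:
    - [[0, 0, 0.05], [-0.05, 0, 0.5], 0]
    - [[0, 0, 0.15], [0, -0.3, 0.6], 0]
    - [[0, 0, 0.25], [0.1, -0.7, 0.6], 0]
    - [[0, 0, 0.35], [0.2, -1, 0.6], 0]
    - [[0, 0, 0.45], [0.27, -1, 0.6], 0]
    - [[0, 0, 0.55], [0.27, -1, 0.6], 0]
    - [[0, 0, 0.65], [0.27, -1, 0.6], 0]
    - [[0, 0, 0.75], [0.27, -1, 0.6], 0]
    - [[0, 0, 0.812], [0.27, -1, 0.6], 0]
    - [[0, 0, 0.812], [0.27, -1, 0.6], 0]

```text
time: 30.62
tool_pos: [0.4397, -0.0483, 0.1738]
tcp_rot: [-0.661, -3.071, 0.0]
wrist_force: [-0.2, -0.3, -0.6]
width: 0.501
```

move_arm:
  deltas:
    - [[0, 0, 0], [0, -0.13, -0.4], 0]
    - [[0, 0, 0], [0, -0.13, -0.9], 0]
    - [[0, 0, 0], [0, -0.13, -1], 0]
    - [[0, 0, 0], [0, -0.13, -1], 0]
    - [[0, 0, 0], [0, -0.13, -1], 0]

```text
time: 31.25
tool_pos: [0.4418, -0.0613, 0.0762]
tcp_rot: [0.659, 3.068, 0.0]
wrist_force: [1.0, 0.3, -0.1]
width: 0.501
```

move_arm:
  deltas:
    - [[0, 0, 0], [0.015, 0.005, -0.3], 0]
    - [[0, 0, 0], [0.015, 0.005, -0.5], 0]
    - [[0, 0, 0], [0.015, 0.005, -0.545], 0]
    - [[0, 0, 0], [0.015, 0.005, -0.545], 0.5]
    - [[0, 0, 0], [0.015, 0.005, -0.545], 1]
    - [[0, 0, 0], [0.015, 0.005, -0.545], 1]
    - [[0, 0, 0], [0.015, 0.005, -0.545], 1]
    - [[0, 0, 0], [0.015, 0.005, -0.545], 1]
  grip_force: 60

```text
time: 32.25
tool_pos: [0.4431, -0.0608, 0.0214]
tcp_rot: [0.659, 3.069, 0.0]
wrist_force: [-0.8, -0.4, 6.7]
width: 0.149
```

move_arm:
  deltas:
    - [[0, 0, 0], [0, 0, 0.2], 1]
    - [[0, 0, 0], [0, 0, 0.6], 1]
    - [[0, 0, 0], [0, 0, 1], 1]
    - [[0, 0, 0], [0, 0, 1], 1]

```text
time: 32.75
tool_pos: [0.4445, -0.0611, 0.1235]
tcp_rot: [0.658, 3.064, 0.0]
wrist_force: [0.7, 0.4, -1.4]
width: 0.149
```

move_arm:
  deltas:
    - [[0, 0, -0.1], [0, 0, 0.4], 1]
    - [[0, 0, -0.2], [0.1, 0, 0.8], 1]
    - [[0, 0, -0.3], [0.3, 0.1, 0.95], 1]
    - [[0, 0, -0.4], [0.6, 0.2, 0.95], 1]
    - [[0, 0, -0.4], [0.8, 0.3, 0.95], 1]

```text
time: 33.38
tool_pos: [0.5218, -0.0302, 0.2135]
tcp_rot: [-1.577, -2.715, 0.001]
wrist_force: [-0.5, 0.1, -1.4]
width: 0.149
```

move_arm:
  deltas:
    - [[0, 0, -0.1], [0.25, 0.1, 0], 1]
    - [[0, 0, -0.2], [0.5, 0.17, 0], 1]
    - [[0, 0, -0.3], [0.7, 0.26, 0], 1]
    - [[0, 0, -0.4], [0.73, 0.26, 0], 1]
    - [[0, 0, -0.413], [0.73, 0.26, 0], 1]
    - [[0, 0, -0.413], [0.73, 0.26, 0], 1]
    - [[0, 0, -0.413], [0.73, 0.26, 0], 1]

```text
time: 34.25
tool_pos: [0.5939, -0.0046, 0.2144]
tcp_rot: [-2.359, -2.075, 0.001]
wrist_force: [0.2, 0.1, -1.4]
width: 0.148
```

```bash
python3 - <<'E'
from h import *
st(); im,d,K,R,t=snap("scene"); u,v=proj((.597,-.005,.18),K,R,t).astype(int); p=status.read_state()["tool_pos"]
for X in((.597,-.005,.174),(p[0],p[1],p[2]-.0215)): print(X,(proj(X,K,R,t)-[u-45,v-38])*8)
save("cap3.png",im,(u-45,v-38,u+45,v+28),8)
E
```

```text
{'time': 34.25, 'q': [-0.05, 0.124, 1.802, -0.0, 1.217, 0.078], 'tool_pos': [0.594, -0.005, 0.214], 'tcp_rot': [-2.359, -2.075, 0.001], 'wrist_force': [0.223, 0.12, -1.446], 'width': 0.148}
(0.597, -0.005, 0.174) [365.20892343 320.81253584]
(np.float64(0.5940764312080478), np.float64(-0.004631442176754123), np.float64(0.19314257234580273)) [359.98102747 273.83720872]
```

View pics/cap3.png

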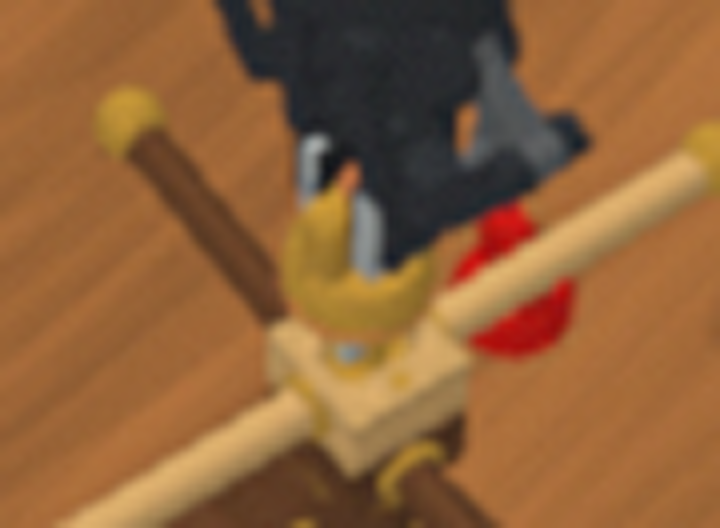

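move_arm:
  deltas:
    - [[0, 0, 0], [0.031, 0.003, 0], 1]
    - [[0, 0, 0], [0.031, 0.003, -0.07], 1]
    - [[0, 0, 0], [0.031, 0.003, -0.14], 1]
    - [[0, 0, 0], [0.031, 0.003, -0.17], 1]
    - [[0, 0, 0], [0.031, 0.003, -0.17], 1]

```text
time: 34.92
tool_pos: [0.5971, -0.0042, 0.1971]
tcp_rot: [-2.36, -2.073, 0.001]
wrist_force: [-0.0, 0.9, -1.8]
width: 0.151
```

move_arm:
  deltas:
    - [[0, 0, 0], [0, 0, -0.03], 1]
    - [[0, 0, 0], [0, 0, -0.06], 1]
    - [[0, 0, 0], [0, 0, -0.08], 1]
    - [[0, 0, 0], [0, 0, -0.08], 1]

```text
time: 35.42
tool_pos: [0.5974, -0.0042, 0.1895]
tcp_rot: [-2.36, -2.073, 0.0]
wrist_force: [-0.8, 0.4, -0.9]
width: 0.151
```

move_arm:
  deltas:
    - [[0, 0, 0], [0, 0, -0.02], 1]
    - [[0, 0, 0], [0, 0, -0.03], 1]
    - [[0, 0, 0], [0, 0, -0.03], 1]

```text
time: 35.8
tool_pos: [0.5977, -0.0042, 0.1874]
tcp_rot: [2.36, 2.073, 0.001]
wrist_force: [-1.5, -0.2, 3.0]
width: 0.146
```

move_arm:
  deltas:
    - [[0, 0, 0], [0, 0, -0.02], 1]
    - [[0, 0, 0], [0, 0, -0.03], 1]
    - [[0, 0, 0], [0, 0, -0.03], 1]

```text
time: 36.17
tool_pos: [0.5978, -0.0042, 0.1848]
tcp_rot: [2.36, 2.073, 0.001]
wrist_force: [-1.9, 0.6, 7.0]
width: 0.146
```

move_arm:
  deltas:
    - [[0, 0, 0], [0, 0, -0.012], 1]
    - [[0, 0, 0], [-0.005, 0, -0.014], 1]
    - [[0, 0, 0], [-0.005, 0, -0.014], 1]

```text
time: 36.55
tool_pos: [0.5978, -0.0042, 0.1844]
tcp_rot: [2.359, 2.072, 0.003]
wrist_force: [-3.4, 1.1, 9.5]
width: 0.147
```

move_arm:
  deltas:
    - [[0, 0, -0.1], [0, 0, 0], 1]
    - [[0, 0, -0.2], [0, 0, 0], 1]
    - [[0, 0, -0.3], [0, 0, 0], 1]
    - [[0, 0, -0.4], [0, 0, 0], 1]
    - [[0, 0, -0.4], [0, 0, 0], 1]

```text
time: 37.17
tool_pos: [0.5989, -0.0044, 0.1844]
tcp_rot: [2.884, 1.24, 0.007]
wrist_force: [0.7, -1.2, 8.5]
width: 0.153
```

move_arm:
  deltas:
    - [[0, 0, -0.1], [0, 0, 0], 1]
    - [[0, 0, -0.2], [0, 0, 0], 1]
    - [[0, 0, -0.3], [0, 0, 0], 1]
    - [[0, 0, -0.4], [0, 0, 0], 1]
    - [[0, 0, -0.5], [0, 0, 0], 1]
    - [[0, 0, -0.6], [0, 0, 0], 1]
    - [[0, 0, -0.62], [0, 0, 0], 1]
    - [[0, 0, -0.62], [0, 0, 0], 1]

```text
time: 38.17
tool_pos: [0.5988, -0.0046, 0.1845]
tcp_rot: [3.131, -0.252, 0.007]
wrist_force: [-0.1, -1.6, 7.4]
width: 0.152
```

```bash
python3 - <<'E'
from h import *
st(); print(status.read_state()["torque"]); im,d,K,R,t=snap("scene"); u,v=proj((.597,-.005,.18),K,R,t).astype(int)
save("cap4.png",im,(u-45,v-38,u+45,v+28),8)
E
```

```text
{'time': 38.175, 'q': [-0.049, 0.152, 1.826, -0.001, 1.159, 1.683], 'tool_pos': [0.599, -0.005, 0.184], 'tcp_rot': [3.131, -0.252, 0.007], 'wrist_force': [-0.081, -1.552, 7.354], 'width': 0.152}
[-0.15910129  0.1009325  -0.04989855]
```

View pics/cap4.png

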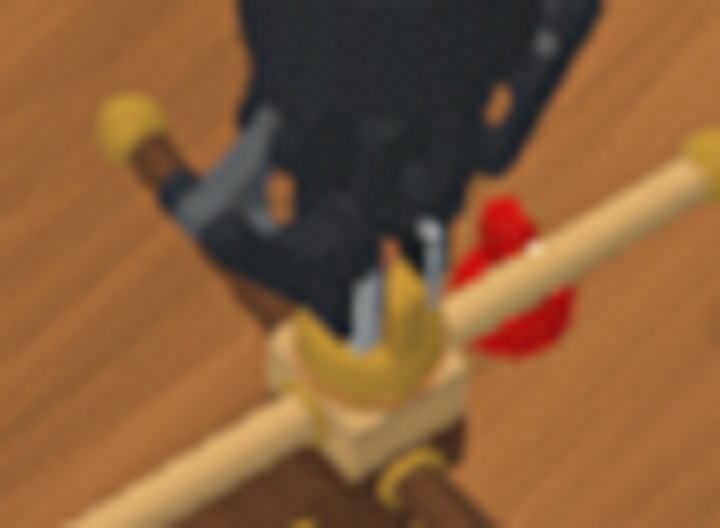

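move_arm:
  deltas:
    - [[0, 0, -0.02], [0, 0, 0], 1]
    - [[0, 0, -0.04], [0, 0, 0], 1]
    - [[0, 0, -0.04], [0, 0, 0], 1]

```text
time: 38.6
tool_pos: [0.5988, -0.0046, 0.1844]
tcp_rot: [3.122, -0.35, 0.007]
wrist_force: [0.2, -0.6, 7.3]
width: 0.148
```

```bash
python3 - <<'E'
from h import *
st(); print(status.read_state()["torque"])
E
```

```text
{'time': 38.6, 'q': [-0.049, 0.152, 1.826, -0.001, 1.159, 1.746], 'tool_pos': [0.599, -0.005, 0.184], 'tcp_rot': [3.122, -0.35, 0.007], 'wrist_force': [0.151, -0.58, 7.27], 'width': 0.148}
[-1.51819965e-01  8.14952129e-02  2.48947152e-05]
```

move_arm:
  deltas:
    - [[0, 0, -0.03], [0, 0, 0], 1]
    - [[0, 0, -0.06], [0, 0, 0], 1]
    - [[0, 0, -0.06], [0, 0, 0], 1]

```text
time: 38.98
tool_pos: [0.599, -0.0047, 0.1844]
tcp_rot: [3.102, -0.497, 0.008]
wrist_force: [0.3, -1.1, 7.2]
width: 0.15
```

```bash
python3 - <<'E'
from h import *
st(); print(status.read_state()["torque"]); im,d,K,R,t=snap("scene"); u,v=proj((.597,-.005,.18),K,R,t).astype(int)
save("cap5.png",im,(u-45,v-38,u+45,v+28),8)
E
```

```text
{'time': 38.975, 'q': [-0.049, 0.152, 1.826, -0.001, 1.158, 1.84], 'tool_pos': [0.599, -0.005, 0.184], 'tcp_rot': [3.102, -0.497, 0.008], 'wrist_force': [0.262, -1.107, 7.187], 'width': 0.15}
[-0.14651461  0.08316712  0.14719548]
```

View pics/cap5.png

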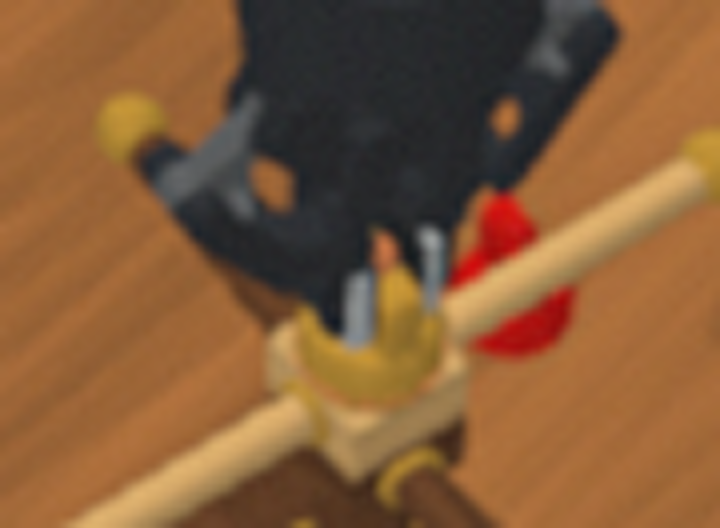

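move_arm:
  deltas:
    - [[0, 0, 0.05], [0, 0, 0.0], 1]
    - [[0, 0, 0.05], [0, 0, 0.01], 0.5]
    - [[0, 0, 0.05], [0, 0, 0.01], 0]
    - [[0, 0, 0.05], [0, 0, 0.01], 0]
    - [[0, 0, 0.05], [0, 0, 0.3], 0]
    - [[0, 0, 0.05], [0, 0, 0.5], 0]

```text
time: 39.78
tool_pos: [0.5972, -0.0042, 0.2331]
tcp_rot: [-3.119, 0.375, -0.0]
wrist_force: [0.0, -0.6, -0.2]
width: 0.504
```

move_arm:
  deltas:
    - [[0, 0, -0.03], [-0.05, -0.4, 0], -1]
    - [[0, 0, -0.05], [-0.1, -0.8, 0], -1]
    - [[0, 0, -0.05], [-0.1, -1, 0], -1]

```text
time: 40.15
tool_pos: [0.5869, -0.1058, 0.2328]
tcp_rot: [3.102, -0.499, 0.001]
wrist_force: [0.4, 0.4, -0.0]
width: 0.999
```

move_arm:
  deltas:
    - [[0, 0, -0.03], [-0.05, -0.4, 0], -1]
    - [[0, 0, -0.05], [-0.12, -0.8, 0], -1]
    - [[0, 0, -0.05], [-0.12, -1, -0.3], -1]
    - [[0, 0, -0.05], [-0.12, -1, -0.3], -1]

```text
time: 40.65
tool_pos: [0.5733, -0.2045, 0.1996]
tcp_rot: [-3.078, 0.621, 0.008]
wrist_force: [0.1, 0.7, -0.5]
width: 0.998
```

```bash
python3 - <<'E'
from h import *
st(); im,d,K,R,t=snap("top"); W=cloud(d,K,R,t);H=W[...,2]
near=(np.hypot(W[...,0]-.596,W[...,1]+.006)<.03)
for lo,hi in((.196,.215),(.172,.19)):
    q=W[near&(H>lo)&(H<hi)]; print(len(q),np.median(q,0).round(4),q.mean(0).round(4),cv2.minAreaRect(q[:,:2].astype(np.float32)*1000))
q=W[near&(H>.196)][:,:2]; e,v=np.linalg.eigh(np.cov(q.T)); print("wing axis",np.degrees(np.arctan2(v[1,1],v[0,1])))
for n,c in(("dark+",(.676,-.0153)),("dark-",(.5177,.0053)),("light-",(.5867,-.0844)),("light+",(.607,.074))):
    m=np.hypot(W[...,0]-c[0],W[...,1]-c[1])<.02; q=W[m&(H>.1)&(H<.18)]; print(n,len(q),q.mean(0).round(4) if len(q) else 0, np.percentile(q[:,2],80).round(4) if len(q) else 0)
u,v=proj((.6,-.12,.15),K,R,t).astype(int); save("t5.png",im,(u-115,v-90,u+115,v+90),3.4)
E
```

```text
{'time': 40.65, 'q': [-0.384, 0.165, 1.783, 0.0, 1.199, 1.585], 'tool_pos': [0.573, -0.205, 0.2], 'tcp_rot': [-3.078, 0.621, 0.008], 'wrist_force': [0.084, 0.699, -0.465], 'width': 0.998}
117 [ 0.5949 -0.006   0.2062] [ 0.5955 -0.0053  0.2064] ((596.3160400390625, -5.306251525878906), (13.62116527557373, 35.81251525878906), 75.2661361694336)
183 [ 0.5947 -0.0079  0.1794] [ 0.5941 -0.0055  0.1791] ((594.9197387695312, -4.823408126831055), (40.83833694458008, 38.112396240234375), 82.45277404785156)
wing axis 165.15947133315868
dark+ 87 [ 0.6733 -0.0254  0.1329] 0.1349
dark- 102 [0.5201 0.0135 0.1329] 0.1348
light- 105 [ 0.5787 -0.0829  0.157 ] 0.1588
light+ 112 [0.6122 0.0726 0.157 ] 0.1592
```

View pics/t5.png

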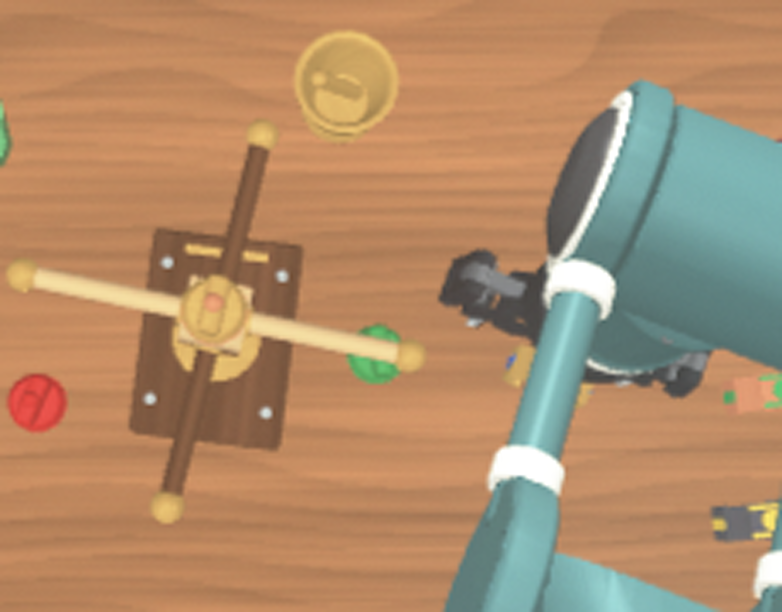

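The cap is locked at the right height, its underside about 0.164 m. The bars and cap swung about 6° clockwise within the D-bore play, so I'll re-measure the arm lines and then collect the cuffs.

```bash
cat >> h.py <<'E'
def arms(W,names=("dark+","dark-","light+","light-")):
    H=W[...,2]; c=np.array([.596,-.006])
    for n in names:
        lo,hi=(.12,.141) if n[0]=="d" else (.144,.168)
        a0=np.radians(-12 if n[0]=="d" else 78); s=1 if n[-1]=="+" else -1; u=s*np.array([np.cos(a0),np.sin(a0)]); q=W[...,:2]-c
        x=q@u; y=q@np.array([-u[1],u[0]]); m=(x>.035)&(x<.115)&(abs(y)<.03)&(H>lo)&(H<hi)
        k=np.polyfit(x[m],y[m],1); v=np.array([-u[1],u[0]]); p=c+.08*u+v*(k[0]*.08+k[1])
        print(n,m.sum(),"angle",(np.degrees(a0+np.arctan(k[0]))).round(1),"pt r80",p.round(4),"z",np.median(H[m]).round(4))
def cuffs(W,im,boxes={"brass":(.565,-.243),"copper":(.552,-.401),"black":(.462,-.389)}):
    for n,c in boxes.items():
        m=(np.hypot(W[...,0]-c[0],W[...,1]-c[1])<.05)&(W[...,2]>.007)&(W[...,2]<.065); r=cv2.minAreaRect(W[m][:,:2].astype(np.float32)*1000); print(n,m.sum(),r)
E
python3 - <<'E'
from h import *
im,d,K,R,t=snap("top"); W=cloud(d,K,R,t); arms(W); cuffs(W,im)
E
```

```text
dark+ 220 angle -14.5 pt r80 [ 0.6735 -0.0262] z 0.133
dark- 230 angle -14.9 pt r80 [0.5186 0.0144] z 0.1327
light+ 235 angle 77.6 pt r80 [0.6126 0.0723] z 0.1569
light- 239 angle 77.8 pt r80 [ 0.5783 -0.084 ] z 0.1565
brass 100 ((564.7096557617188, -243.3057861328125), (59.500003814697266, 24.1441593170166), 66.7941665649414)
copper 199 ((551.3025512695312, -391.530517578125), (23.95137596130371, 40.761871337890625), 5.8852338790893555)
black 186 ((461.7657165527344, -384.5341796875), (23.593290328979492, 49.76600646972656), 6.1026530265808105)
```

move_arm:
  deltas:
    - [[0, 0, 0.007], [-0.03, -0.2, -0.2], -1]
    - [[0, 0, 0.007], [-0.07, -0.38, -0.5], -1]
    - [[0, 0, 0.007], [-0.07, -0.38, -1], -1]
    - [[0, 0, 0.007], [-0.07, -0.38, -1], -1]
    - [[0, 0, 0.007], [-0.07, -0.38, -1], -1]

```text
time: 41.38
tool_pos: [0.5696, -0.2419, 0.1045]
tcp_rot: [3.083, -0.599, 0.004]
wrist_force: [0.7, -0.1, 0.3]
width: 1.0
```

move_arm:
  deltas:
    - [[0, 0, 0], [-0.02, -0.01, -0.4], -1]
    - [[0, 0, 0], [-0.02, -0.01, -0.8], -1]
    - [[0, 0, 0], [-0.02, -0.01, -0.92], -1]
    - [[0, 0, 0], [-0.02, -0.01, -0.92], -1]
    - [[0, 0, 0], [-0.02, -0.01, -0.92], -0.6]
    - [[0, 0, 0], [-0.02, -0.01, -0.92], -0.2]
    - [[0, 0, 0], [-0.02, -0.01, -0.92], 0]
    - [[0, 0, 0], [-0.02, -0.01, -0.92], 0]
    - [[0, 0, 0], [-0.02, -0.01, -0.92], 0]
  grip_force: 30

```text
time: 42.5
tool_pos: [0.5678, -0.2441, 0.0129]
tcp_rot: [3.082, -0.601, 0.006]
wrist_force: [-0.7, -0.3, 7.2]
width: 0.673
```

move_arm:
  deltas:
    - [[0, 0, 0], [0, 0, 0.2], 0]
    - [[0, 0, 0], [0, 0, 0.6], 0]
    - [[0, 0, 0], [0, 0, 1], 0]
    - [[0, 0, 0], [0, 0, 1], 0]

```text
time: 43.0
tool_pos: [0.5694, -0.2448, 0.1164]
tcp_rot: [3.081, -0.601, 0.015]
wrist_force: [0.1, -0.2, -1.6]
width: 0.675
```

move_arm:
  deltas:
    - [[0, 0, 0], [0, 0, 0.5], 0]
    - [[0, 0, 0.027], [0.15, 0.3, 0.85], 0]
    - [[0, 0, 0.027], [0.34, 0.73, 0.85], 0]

```text
time: 43.38
tool_pos: [0.6022, -0.1712, 0.1997]
tcp_rot: [3.094, -0.539, 0.011]
wrist_force: [0.5, -0.1, -0.5]
width: 0.67
```

move_arm:
  deltas:
    - [[0, 0, 0.015], [0.17, 0.36, 0], 0]
    - [[0, 0, 0.027], [0.34, 0.73, 0], 0]

```text
time: 43.62
tool_pos: [0.6337, -0.0959, 0.1949]
tcp_rot: [-3.106, 0.469, 0.002]
wrist_force: [1.2, -0.1, -1.1]
width: 0.672
```

move_arm:
  deltas:
    - [[0, 0, 0.015], [0.17, 0.36, 0], 0]
    - [[0, 0, 0.027], [0.36, 0.73, 0], 0]
    - [[0, 0, 0.027], [0.36, 0.73, 0], 0]
    - [[0, 0, 0.027], [0.36, 0.73, 0], 0]
    - [[0, 0, 0.027], [0.36, 0.73, 0], 0]

```text
time: 44.25
tool_pos: [0.6693, -0.0252, 0.1951]
tcp_rot: [3.115, -0.406, -0.001]
wrist_force: [-0.9, -0.0, -0.7]
width: 0.673
```

move_arm:
  deltas:
    - [[0, 0, 0], [0.03, 0, -0.2], 0]
    - [[0, 0, 0], [0.03, 0, -0.4], 0]
    - [[0, 0, 0], [0.03, 0, -0.6], 0]
    - [[0, 0, 0], [0.03, 0, -0.75], 0]
    - [[0, 0, 0], [0.03, 0, -0.86], 0]
    - [[0, 0, 0], [0.03, 0, -0.92], 0]
    - [[0, 0, 0], [0.03, 0, -0.92], 0]
    - [[0, 0, 0], [0.03, 0, -0.92], 0]

```text
time: 45.25
tool_pos: [0.6737, -0.0242, 0.1043]
tcp_rot: [-3.115, 0.404, -0.002]
wrist_force: [-0.1, -0.4, 0.0]
width: 0.673
```

move_arm:
  deltas:
    - [[0, 0, 0], [0, 0, -0.02], 0]
    - [[0, 0, 0], [0, 0, -0.04], 0]
    - [[0, 0, 0], [0, 0, -0.05], 0]
    - [[0, 0, 0], [0, 0, -0.05], 0]

```text
time: 45.75
tool_pos: [0.6732, -0.0242, 0.0987]
tcp_rot: [-3.115, 0.404, -0.001]
wrist_force: [0.3, -0.2, 0.9]
width: 0.669
```

move_arm:
  deltas:
    - [[0, 0, 0], [0, 0, 0], -0.6]
    - [[0, 0, 0], [0, 0, 0], -1]
    - [[0, 0, 0], [0, 0, 0], -1]
    - [[0, 0, 0], [0, 0, 0.2], -1]
    - [[0, 0, 0], [0, 0, 0.6], -1]
    - [[0, 0, 0], [0, 0, 1], -1]

```text
time: 46.5
tool_pos: [0.6732, -0.0242, 0.2007]
tcp_rot: [-3.115, 0.404, -0.001]
wrist_force: [0.3, -0.9, 0.4]
width: 0.997
```

move_arm:
  deltas:
    - [[0, 0, 0.03], [-0.15, -0.45, 0], -1]
    - [[0, 0, 0.057], [-0.3, -0.94, 0], -1]

```text
time: 46.75
tool_pos: [0.644, -0.1186, 0.2016]
tcp_rot: [3.13, -0.258, 0.007]
wrist_force: [0.1, -0.0, -1.1]
width: 0.998
```

move_arm:
  deltas:
    - [[0, 0, 0.03], [-0.15, -0.45, 0], -1]
    - [[0, 0, 0.057], [-0.3, -0.94, 0], -1]

```text
time: 47.0
tool_pos: [0.6131, -0.2135, 0.2005]
tcp_rot: [3.139, -0.121, 0.004]
wrist_force: [0.2, -0.3, 0.2]
width: 1.0
```

move_arm:
  deltas:
    - [[0, 0, 0.03], [-0.15, -0.45, 0], -1]
    - [[0, 0, 0.057], [-0.3, -0.94, 0], -1]

```text
time: 47.25
tool_pos: [0.583, -0.3078, 0.2005]
tcp_rot: [3.14, 0.019, 0.003]
wrist_force: [0.1, -0.2, -0.3]
width: 0.997
```

move_arm:
  deltas:
    - [[0, 0, 0.03], [-0.15, -0.45, 0], -1]
    - [[0, 0, 0.057], [-0.3, -0.94, -0.3], -1]
    - [[0, 0, 0.057], [-0.3, -0.94, -0.9], -1]
    - [[0, 0, 0.057], [-0.3, -0.94, -0.9], -1]
    - [[0, 0, 0.057], [-0.3, -0.94, -0.9], -1]

```text
time: 47.88
tool_pos: [0.5541, -0.4004, 0.1106]
tcp_rot: [3.136, 0.158, 0.002]
wrist_force: [0.2, -0.9, 1.1]
width: 1.001
```

```bash
python3 - <<'E'
from h import *
st(); im,d,K,R,t=snap("top"); W=cloud(d,K,R,t); arms(W,("dark-","light+","light-"))
m=(np.hypot(W[...,0]-.674,W[...,1]+.0255)<.045)&(W[...,2]>.07)&(W[...,2]<.16); q=W[m]; q2=q[q[:,2]>.134]; print(len(q2),q2.mean(0).round(4),np.percentile(q2[:,2],90).round(4),cv2.minAreaRect(q2[:,:2].astype(np.float32)*1000))
E
```

```text
{'time': 47.875, 'q': [-0.662, 0.37, 1.697, 0.0, 1.073, 0.808], 'tool_pos': [0.554, -0.4, 0.111], 'tcp_rot': [3.136, 0.158, 0.002], 'wrist_force': [0.187, -0.915, 1.119], 'width': 1.001}
dark- 231 angle -14.9 pt r80 [0.5186 0.0144] z 0.133
light+ 232 angle 77.7 pt r80 [0.6126 0.0723] z 0.157
light- 236 angle 77.5 pt r80 [ 0.5783 -0.084 ] z 0.157
259 [ 0.6731 -0.0259  0.138 ] 0.1407 ((674.06787109375, -25.137475967407227), (42.44428634643555, 88.474609375), 89.72760772705078)
```

move_arm:
  deltas:
    - [[0, 0, 0], [-0.005, 0, -0.4], -1]
    - [[0, 0, 0], [-0.005, 0, -0.85], -1]
    - [[0, 0, 0], [-0.005, 0, -0.98], -1]
    - [[0, 0, 0], [-0.005, 0, -0.98], -1]
    - [[0, 0, 0], [-0.005, 0, -0.98], -0.6]
    - [[0, 0, 0], [-0.005, 0, -0.98], -0.2]
    - [[0, 0, 0], [-0.005, 0, -0.98], 0]
    - [[0, 0, 0], [-0.005, 0, -0.98], 0]
    - [[0, 0, 0], [-0.005, 0, -0.98], 0]
  grip_force: 30

```text
time: 49.05
tool_pos: [0.5544, -0.4016, 0.0134]
tcp_rot: [3.135, 0.157, 0.006]
wrist_force: [-0.1, 0.1, 6.9]
width: 0.675
```

move_arm:
  deltas:
    - [[0, 0, 0], [0, 0, 0.2], 0]
    - [[0, 0, 0], [0, 0, 0.6], 0]
    - [[0, 0, 0], [0, 0, 1], 0]
    - [[0, 0, 0], [0, 0, 1], 0]

```text
time: 49.55
tool_pos: [0.5555, -0.4026, 0.1167]
tcp_rot: [3.131, 0.157, 0.012]
wrist_force: [0.2, -1.3, -0.0]
width: 0.676
```

move_arm:
  deltas:
    - [[0, 0, 0.05], [0, 0, 0.5], 0]
    - [[0, 0, 0.1], [0.02, 0.3, 0.9], 0]
    - [[0, 0, 0.2], [0.06, 0.8, 0.9], 0]

```text
time: 49.92
tool_pos: [0.5604, -0.322, 0.205]
tcp_rot: [3.068, 0.648, 0.009]
wrist_force: [0.9, -0.8, -0.9]
width: 0.671
```

move_arm:
  deltas:
    - [[0, 0, 0.1], [0.03, 0.4, 0], 0]
    - [[0, 0, 0.2], [0.06, 0.8, 0], 0]

```text
time: 50.18
tool_pos: [0.5637, -0.2386, 0.1997]
tcp_rot: [-2.932, -1.126, 0.002]
wrist_force: [0.6, -0.2, -1.0]
width: 0.672
```

move_arm:
  deltas:
    - [[0, 0, 0.1], [0.03, 0.4, 0], 0]
    - [[0, 0, 0.2], [0.06, 0.8, 0], 0]

```text
time: 50.42
tool_pos: [0.5696, -0.1587, 0.1995]
tcp_rot: [-2.719, -1.571, 0.002]
wrist_force: [0.7, 0.2, 0.7]
width: 0.672
```

move_arm:
  deltas:
    - [[0, 0, 0.1], [0.03, 0.4, 0], 0]
    - [[0, 0, 0.198], [0.06, 0.79, 0], 0]
    - [[0, 0, 0.198], [0.06, 0.79, 0], 0]
    - [[0, 0, 0.198], [0.06, 0.79, 0], 0]
    - [[0, 0, 0.198], [0.06, 0.79, 0], 0]

```text
time: 51.05
tool_pos: [0.5762, -0.0821, 0.2001]
tcp_rot: [-2.451, -1.965, 0.001]
wrist_force: [0.4, -0.6, -1.7]
width: 0.673
```

move_arm:
  deltas:
    - [[0, 0, 0], [0.035, 0, -0.1], 0]
    - [[0, 0, 0], [0.035, 0, -0.3], 0]
    - [[0, 0, 0], [0.035, 0, -0.5], 0]
    - [[0, 0, 0], [0.035, 0, -0.65], 0]
    - [[0, 0, 0], [0.035, 0, -0.72], 0]
    - [[0, 0, 0], [0.035, 0, -0.72], 0]
    - [[0, 0, 0], [0.035, 0, -0.72], 0]

```text
time: 51.92
tool_pos: [0.5807, -0.0813, 0.1292]
tcp_rot: [2.448, 1.967, 0.002]
wrist_force: [0.3, 0.0, -0.6]
width: 0.676
```

move_arm:
  deltas:
    - [[0, 0, 0], [0, 0, -0.02], 0]
    - [[0, 0, 0], [0, 0, -0.04], 0]
    - [[0, 0, 0], [0, 0, -0.05], 0]
    - [[0, 0, 0], [0, 0, -0.05], 0]

```text
time: 52.42
tool_pos: [0.5801, -0.0812, 0.1235]
tcp_rot: [2.449, 1.968, 0.0]
wrist_force: [0.8, 0.1, -0.0]
width: 0.673
```

move_arm:
  deltas:
    - [[0, 0, 0], [0, 0, 0], -0.6]
    - [[0, 0, 0], [0, 0, 0], -1]
    - [[0, 0, 0], [0, 0, 0], -1]
    - [[0, 0, 0], [0, 0, 0.2], -1]
    - [[0, 0, 0], [0, 0, 0.6], -1]
    - [[0, 0, 0], [0, 0, 0.9], -1]

```text
time: 53.18
tool_pos: [0.5809, -0.0813, 0.2167]
tcp_rot: [2.447, 1.966, 0.003]
wrist_force: [0.4, 0.1, 0.8]
width: 1.0
```

move_arm:
  deltas:
    - [[0, 0, -0.1], [-0.15, -0.4, 0], -1]
    - [[0, 0, -0.2], [-0.29, -0.77, 0], -1]

```text
time: 53.42
tool_pos: [0.5518, -0.1591, 0.2162]
tcp_rot: [2.727, 1.554, 0.004]
wrist_force: [-0.0, 0.2, -0.4]
width: 0.999
```

move_arm:
  deltas:
    - [[0, 0, -0.1], [-0.15, -0.4, 0], -1]
    - [[0, 0, -0.2], [-0.29, -0.77, 0], -1]

```text
time: 53.68
tool_pos: [0.522, -0.2366, 0.2154]
tcp_rot: [2.938, 1.106, 0.003]
wrist_force: [0.4, 0.4, 0.5]
width: 0.999
```

move_arm:
  deltas:
    - [[0, 0, -0.1], [-0.15, -0.4, 0], -1]
    - [[0, 0, -0.2], [-0.29, -0.77, -0.2], -1]

```text
time: 53.92
tool_pos: [0.4943, -0.3148, 0.1972]
tcp_rot: [3.072, 0.632, 0.007]
wrist_force: [-0.1, -0.6, 0.3]
width: 1.002
```

move_arm:
  deltas:
    - [[0, 0, -0.1], [-0.15, -0.4, 0], -1]
    - [[0, 0, -0.198], [-0.29, -0.77, -0.4], -1]
    - [[0, 0, -0.198], [-0.29, -0.77, -0.85], -1]
    - [[0, 0, -0.198], [-0.29, -0.77, -0.85], -1]
    - [[0, 0, -0.198], [-0.29, -0.77, -0.85], -1]

```text
time: 54.55
tool_pos: [0.4651, -0.3897, 0.1105]
tcp_rot: [3.136, 0.158, 0.003]
wrist_force: [0.4, -1.0, 1.1]
width: 1.003
```

```bash
python3 - <<'E'
from h import *
st(); im,d,K,R,t=snap("top"); W=cloud(d,K,R,t); arms(W,("dark-","light+"))
for c,h in(((.674,-.0255),.134),((.578,-.084),.159)):
    m=(np.hypot(W[...,0]-c[0],W[...,1]-c[1])<.045)&(W[...,2]>h)&(W[...,2]<h+.02); q=W[m]; print(len(q),q.mean(0).round(4),np.percentile(q[:,2],90).round(4))
E
```

```text
{'time': 54.55, 'q': [-0.738, 0.237, 1.872, 0.0, 1.03, 0.731], 'tool_pos': [0.465, -0.39, 0.111], 'tcp_rot': [3.136, 0.158, 0.003], 'wrist_force': [0.354, -0.97, 1.14], 'width': 1.003}
dark- 231 angle -14.9 pt r80 [0.5186 0.0144] z 0.1329
light+ 231 angle 77.7 pt r80 [0.6126 0.0723] z 0.1571
268 [ 0.6732 -0.0258  0.138 ] 0.1407
266 [ 0.578  -0.0854  0.1627] 0.1655
```

Both cuffs hang as intended. Now the black one, the yellow-inlaid cuff at (0.462,-0.389), not the purple.

move_arm:
  deltas:
    - [[0, 0, 0], [-0.015, 0, -0.4], -1]
    - [[0, 0, 0], [-0.015, 0, -0.85], -1]
    - [[0, 0, 0], [-0.015, 0, -0.98], -1]
    - [[0, 0, 0], [-0.015, 0, -0.98], -1]
    - [[0, 0, 0], [-0.015, 0, -0.98], -0.6]
    - [[0, 0, 0], [-0.015, 0, -0.98], -0.2]
    - [[0, 0, 0], [-0.015, 0, -0.98], 0]
    - [[0, 0, 0], [-0.015, 0, -0.98], 0]
    - [[0, 0, 0], [-0.015, 0, -0.98], 0]

```text
time: 55.72
tool_pos: [0.4642, -0.3907, 0.0129]
tcp_rot: [3.135, 0.157, 0.005]
wrist_force: [-0.8, 0.7, 6.4]
width: 0.676
```

move_arm:
  deltas:
    - [[0, 0, 0], [0, 0, 0.2], 0]
    - [[0, 0, 0], [0, 0, 0.6], 0]
    - [[0, 0, 0], [0, 0, 1], 0]
    - [[0, 0, 0], [0, 0, 1], 0]

```text
time: 56.22
tool_pos: [0.4652, -0.3917, 0.1162]
tcp_rot: [3.131, 0.157, 0.011]
wrist_force: [-0.2, -0.5, 0.1]
width: 0.669
```

move_arm:
  deltas:
    - [[0, 0, 0], [0, 0, 0.5], 0]
    - [[0, 0, -0.02], [0.03, 0.3, 0.9], 0]
    - [[0, 0, -0.046], [0.11, 0.815, 0.9], 0]

```text
time: 56.6
tool_pos: [0.4754, -0.3095, 0.2048]
tcp_rot: [3.137, 0.037, 0.01]
wrist_force: [0.8, 0.5, -1.3]
width: 0.674
```

move_arm:
  deltas:
    - [[0, 0, -0.02], [0.05, 0.4, 0], 0]
    - [[0, 0, -0.046], [0.11, 0.815, 0], 0]

```text
time: 56.85
tool_pos: [0.4838, -0.2246, 0.1999]
tcp_rot: [-3.14, 0.072, 0.002]
wrist_force: [0.7, 0.2, -0.6]
width: 0.681
```

move_arm:
  deltas:
    - [[0, 0, -0.02], [0.05, 0.4, 0], 0]
    - [[0, 0, -0.046], [0.11, 0.815, 0], 0]

```text
time: 57.1
tool_pos: [0.4947, -0.1432, 0.1998]
tcp_rot: [-3.136, 0.185, 0.002]
wrist_force: [0.9, 0.7, -0.6]
width: 0.671
```

move_arm:
  deltas:
    - [[0, 0, -0.02], [0.05, 0.4, 0], 0]
    - [[0, 0, -0.046], [0.11, 0.815, 0], 0]

```text
time: 57.35
tool_pos: [0.5056, -0.0618, 0.1998]
tcp_rot: [-3.127, 0.298, 0.002]
wrist_force: [-0.1, 0.4, -1.6]
width: 0.671
```

move_arm:
  deltas:
    - [[0, 0, -0.02], [0.05, 0.4, 0], 0]
    - [[0, 0, -0.046], [0.11, 0.815, 0], 0]
    - [[0, 0, -0.046], [0.11, 0.815, 0], 0]
    - [[0, 0, -0.046], [0.11, 0.815, 0], 0]
    - [[0, 0, -0.046], [0.11, 0.815, 0], 0]

```text
time: 57.98
tool_pos: [0.5172, 0.0174, 0.2001]
tcp_rot: [3.114, -0.41, -0.001]
wrist_force: [0.2, -0.7, 0.2]
width: 0.673
```

move_arm:
  deltas:
    - [[0, 0, 0], [0, -0.015, -0.2], 0]
    - [[0, 0, 0], [0, -0.015, -0.4], 0]
    - [[0, 0, 0], [0, -0.015, -0.6], 0]
    - [[0, 0, 0], [0, -0.015, -0.8], 0]
    - [[0, 0, 0], [0, -0.015, -0.92], 0]
    - [[0, 0, 0], [0, -0.015, -0.95], 0]
    - [[0, 0, 0], [0, -0.015, -0.95], 0]

```text
time: 58.85
tool_pos: [0.5179, 0.0165, 0.1057]
tcp_rot: [-3.115, 0.41, -0.001]
wrist_force: [-0.2, -0.5, -0.6]
width: 0.676
```

move_arm:
  deltas:
    - [[0, 0, 0], [0, 0, -0.02], 0]
    - [[0, 0, 0], [0, 0, -0.04], 0]
    - [[0, 0, 0], [0, 0, -0.06], 0]
    - [[0, 0, 0], [0, 0, -0.06], 0]

```text
time: 59.35
tool_pos: [0.5175, 0.0169, 0.0993]
tcp_rot: [-3.115, 0.409, -0.0]
wrist_force: [0.8, 0.0, -0.9]
width: 0.671
```

Release, rise, move aside, then a final look.

move_arm:
  deltas:
    - [[0, 0, 0], [0, 0, -0.005], -0.6]
    - [[0, 0, 0], [0, 0, -0.005], -1]
    - [[0, 0, 0], [0, 0, -0.005], -1]
    - [[0, 0, 0], [0, 0, 0.2], -1]
    - [[0, 0, 0], [0, 0, 0.6], -1]
    - [[0, 0, 0], [0, 0, 1], -1]

```text
time: 60.1
tool_pos: [0.5171, 0.0168, 0.2001]
tcp_rot: [3.115, -0.409, -0.002]
wrist_force: [0.9, 0.4, 0.1]
width: 1.002
```

move_arm:
  deltas:
    - [[0, 0, 0], [-0.2, 0.5, 0.2], -1]
    - [[0, 0, 0], [-0.3, 1, 0.4], -1]

```text
time: 60.35
tool_pos: [0.4872, 0.1173, 0.2407]
tcp_rot: [-3.114, 0.412, -0.002]
wrist_force: [1.0, 0.4, 1.0]
width: 1.001
```

move_arm:
  deltas:
    - [[0, 0, 0], [-0.2, 0.5, 0], -1]
    - [[0, 0, 0], [-0.3, 1, 0], -1]

```text
time: 60.6
tool_pos: [0.4569, 0.2183, 0.2402]
tcp_rot: [-3.114, 0.409, -0.002]
wrist_force: [1.1, 0.0, 0.1]
width: 0.996
```

move_arm:
  deltas:
    - [[0, 0, 0], [0, 0.5, 0], -1]
    - [[0, 0, 0], [0, 1, 0], -1]
    - [[0, 0, 0], [0, 1, 0], -1]
    - [[0, 0, 0], [0, 1, 0], -1]

```text
time: 61.1
tool_pos: [0.4572, 0.3164, 0.2391]
tcp_rot: [3.114, -0.408, -0.001]
wrist_force: [0.2, 0.6, 0.7]
width: 1.001
```

```bash
python3 - <<'E'
from h import *
st(); im,d,K,R,t=snap("top"); W=cloud(d,K,R,t); H=W[...,2]
for n,c,h in(("brass",(.674,-.0255),.134),("copper",(.578,-.084),.159),("black",(.5186,.0144),.134)):
    m=(np.hypot(W[...,0]-c[0],W[...,1]-c[1])<.045)&(H>h)&(H<h+.02); q=W[m]; print(n,len(q),q.mean(0).round(4),np.percentile(q[:,2],90).round(4))
z=np.load("top0.npz"); W0=cloud(z["d"],K,R,t)
for n,x0,y0,x1,y1 in(("glass",220,155,270,205),("mortar",335,148,380,192),("tin",455,175,520,232)):
    f=lambda w:np.nanmean(w[y0:y1,x0:x1][w[y0:y1,x0:x1,2]>.03],0).round(4); print(n,f(W0),f(W))
a=np.zeros((480,800,3),np.uint8); a[:,:400]=cv2.resize(im[185:353,245:385],(400,480)); s,*_,Ks,Rs,ts=snap("scene"); u,v=proj((.597,-.005,.13),Ks,Rs,ts).astype(int)
a[:,400:]=cv2.resize(s[v-84:v+84,u-70:u+70],(400,480)); save("final.png",a)
E
```

```text
{'time': 61.1, 'q': [0.561, 0.035, 1.851, -0.001, 1.257, 2.392], 'tool_pos': [0.457, 0.316, 0.239], 'tcp_rot': [3.114, -0.408, -0.001], 'wrist_force': [0.172, 0.559, 0.711], 'width': 1.001}
brass 273 [ 0.6725 -0.0258  0.1381] 0.1414
copper 254 [ 0.5777 -0.0861  0.1626] 0.1653
black 294 [0.515  0.0153 0.1382] 0.1415
glass [0.7478 0.1724 0.0654] [0.7477 0.1723 0.0655]
mortar [ 0.7786 -0.0999  0.0588] [ 0.7762 -0.0975  0.0621]
tin [ 0.6835 -0.4003  0.095 ] [ 0.6835 -0.4003  0.0947]
```

View pics/final.png

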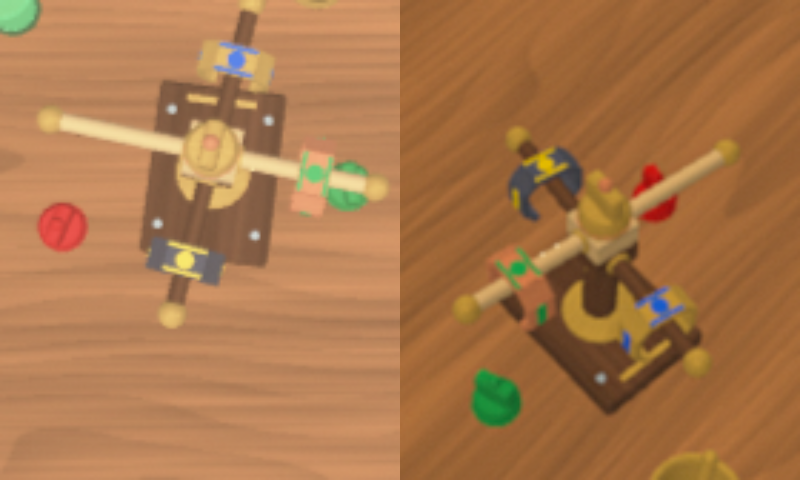

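The final picture shows blue/brass on dark +x (237,60), green/copper on light -y (315,175) and yellow/black on dark -x (185,260). All three sit astride with the crown on top, and the cap is on. The mortar reading may include the dark bar's ball, so I'll recheck it with that masked out, then hand in.

```bash
python3 - <<'E'
from h import *
im,d,K,R,t=snap("top"); W=cloud(d,K,R,t); z=np.load("top0.npz"); W0=cloud(z["d"],K,R,t)
for w in(W0,W):
    m=(w[...,2]>.03)&(w[...,2]<.107)&(np.hypot(w[...,0]-.779,w[...,1]+.1)<.055); print(m.sum(),w[m].mean(0).round(4))
order.finish_job()
E
```

```text
530 [ 0.7786 -0.0999  0.0588]
526 [ 0.7785 -0.0999  0.0589]
the job is handed in; nothing more can be done
```

The bracelet stand is set up and the job was handed in at about 61 s of the 210 s allowed. I unlocked and lifted off the wing cap, seated the dark bar and then the light bar, and locked both with the cap. The three cuffs present are hung one to an arm: brass on dark +x, copper on light −y, black on dark −x. No silver cuff was there, and I left the purple look-alike and the red and green caps alone.

**Last checks**
- **Cap:** its underside is about 49 mm above the shoulder, as it should be when locked, and I felt the torque of its stop.
- **Cuffs:** all three rest astride their bars with crowns on top and did not move between looks.
- **Bystanders:** tin, tea glass and mortar are unmoved. The first mortar reading was off by about 3 mm because the dark bar's ball was in the crop; with that masked out it agreed.

**Departures**
- **Angle:** driving the cap to its stop swung cap and bars 5–7° clockwise of nominal. I put this down to play in the D bores and at the cap's stops, and left it.
- **Moving the cap:** I had stood the cap where the seated dark bar would have blocked the gripper, so I pushed it a few centimetres along the counter before picking it up again.

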